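Feel which latch binds and mark it for oiling

ROBOT

A 7-joint arm with a two-finger parallel gripper is mounted at the origin on a cart in front of the work surface, level with it; the furniture and walls round the work are solid. World frame = base frame: x ahead of the robot, y to its left, z up, the work surface at z = 0. Lengths are in m, angles in rad, forces in N, time in s.
With the tool pointing down it reaches from about 0.4 to 0.875 m from the base axis. Payload 6.5 kg.
Tool frame: the origin (TCP) lies midway between the tips of the shut fingers; the grasp point (between the pads) lies manip.hold_point_z behind it (manip.hold_point_z is the distance from the TCP to the grasp point, in m); z points along the fingers, y is the direction in which the jaws open and shut (so a half turn about z gives the same grasp; the last joint's range is limited). The gripper opens to 88 mm and grips with 3 to 60 N. Pads are 18 mm wide; open, the fingers measure 123 mm over their backs; the gripper's body (75 mm by 187 mm) begins 45 mm behind the grasp point.
Start: joints at [-1.28, 0.536, -0.004, 1.538, 0.003, 1.067, -0.071], TCP at [0.227, 0.609, 0.218] pointing down, gripper open.
Joint ranges: [-2.7, 2.7], [-0.37, 2.16], [-1.27, 1.26], [0.24, 2.4], [-1.31, 4.45], [0.19, 1.91], [-2.76, 2.76]. Speed limits (rad/s): [2.39, 2.39, 3.14, 3.14, 3.14, 3.14, 3.14].

INTERFACE

Orientations are given as a rotation vector (axis times angle).
In Python, from station import manip gives the robot as it stands. The module is installed in compiled form; this text tells all that it offers.
- The arm moves only by the tool apply_moves, never from a script. Its argument "plan" is a list of rows, each a list of 7 numbers: the finger opening in mm, from 0 to 88.1, then the shift along the tool's x, y, z in mm, then the turn, a rotation vector about the tool's x, y, z in rad. In form: [[fingers, x, y, z, wx, wy, wz], ...]. A call has 1 to 10 rows; each row shifts and turns the pose as measured when the row begins, along the tool's axes as they then stand; what a row does not reach is not made up. A row lasts 1/10 s, in which the tool goes at most 50 mm and 8.59 degrees, less where a joint would pass 70% of its speed; a pose out of reach is approached as far as the arm can. A call is refused whole if a number of a shift passes 50 or a number of a turn 0.15, either way. A call with a gripper value outside its range is refused whole. The fingers move at their own pace and stop on an object; the grip force is fixed at half the most. Time passes only in rows, so rows that do not move let the fingers close. It gives the time, the measured TCP pose, the force and the opening at its end, in the units of the state.
- manip.get_obs(): the state, without advancing time (a new reading comes with each control period).
- manip.get_image(name): name is "side" or "top" or "wrist"; returns a dict with "color" (480x640x3 uint8, red, green, blue), "depth" (480x640 float32, m along the optical axis (not along the pixel's ray), 0 where there is no reading), "K" (3x3 intrinsics, pixels), "extrinsics" (4x4, takes a point from camera to world coordinates). Camera axes: x right, y up, looking along -z (the intrinsics and any distortion apply to the point x, -y, -z); pixel columns grow to the right and rows downward; lengths in m; the calibration is good to about 2 mm. A picture is of the moment at which its call begins.
- manip.close_job(): hands the job in, once; it reports no verdict.
Trained networks look in the newest picture that a camera, given by its name, has taken for a name from the list of things; names that differ only in an ending like _2 or _b are one class to them, and where a whole thing is asked for, a point or a joint stands for the part that bears it (a point fixed in the world has none). Each returns a list of dicts, best first, with "conf" (0 to 1); they miss things now and then, are a little off and sometimes report something else, mostly with a low value. They report only what shows in the picture. A call takes as long as a camera call. They do not tell look-alikes from the thing itself.
- manip.spot_in(camera, label): "bbox" ([left, top, width, height] in pixels, round what is visible of it).
- manip.pinpoint(camera, label): "pixel" ([column, row] in pixels: a listed point, or the origin of a listed thing).
The state is a dict: "clock": time; "joint_positions": joint angles; "qd": joint speeds; "tau": joint torques, N m; "position": TCP position; "tool_rot": TCP orientation; "wrist_force": force on the tool from outside, world axes, zero at the start; "ft_torque": the same for the moment, N m; "gripper_width": finger opening in m.
Only numpy, scipy, OpenCV 4.12 (cv2) and the standard library are available. Lean on these libraries where they do the work, as an engineer would, in place of code of your own. Each camera call takes 0.05 s, during which the arm holds its last target.

TASK

One of these two swing latches binds partway and the other is free, but they look alike: swing each lever outward by pushing lightly against the side of its knob with the fingers, without squeezing the knob and without forcing it past the catch you feel. Leave the free one fully open against its stop and the binding one resting where it catches, then stand the needle oiler upright on the orange spot of the binding latch. Do not disturb the ring gauge or the aluminium bush.

Things in the scene. Friction and masses are not known exactly. Their poses are not given: they have to be found in the camera images.
- latch_blue: latch with the blue knob, fixed: aluminium plate 110 (x) by 190 (y) by 8 mm, from y = -120 to +70 mm; on it a closed grey drum, diameter 74 mm, top 29 mm above the table, hides the hinge. Origin on the vertical hinge axis at table height, z up. Orange spot near the plate's -y end. Two rubber-sleeved stop pins, 40 mm high, beside the lever's end positions
- latch_blue_lever (a joint): angle of the blue-knobbed lever (steel, 16 mm wide, top 38 mm above the table): 0 = shut, along the latch's +y axis; grows counter-clockwise seen from above, past the latch's -x axis (1.57), to 1.75 = fully open, on its springy stop (1 to 2 N per mm). Starts at 0.03 to 0.25. Hinge friction alone takes about 1.7 N at the knob; the lever stays where it is left
- latch_blue_knob (a point): the blue knob: upright round post, 18 mm in diameter, 38 to 83 mm above the table, on the lever 90 mm from the hinge axis; this point is on its axis 62 mm above the table and moves with the lever. A grip on it would pass the 20 N allowed on a latch: push only
- latch_blue_pivot (a point): point on the hinge axis of the blue-knobbed lever, 39 mm above the table. In one of the two latches, unseen and not always the same one, a springy catch in the drum meets the lever between 0.5 and 1.0 rad: from there the force at the knob grows by 0.7 to 1 N per mm and must not pass 20 N. Let go there, the lever springs back by some mm and stays resting on the catch
- latch_blue_spot (a point): centre of the orange spot (36 mm across, with a white rim) on the blue-knobbed latch's plate, at the plate's upper face, 8 mm above the table
- latch_black: latch with the black knob, fixed: aluminium plate 110 (x) by 190 (y) by 8 mm, from y = -120 to +70 mm; on it a closed grey drum, diameter 74 mm, top 29 mm above the table, hides the hinge. Origin on the vertical hinge axis at table height, z up. Orange spot near the plate's -y end. Two rubber-sleeved stop pins, 40 mm high, beside the lever's end positions
- latch_black_lever (a joint): angle of the black-knobbed lever (steel, 16 mm wide, top 38 mm above the table): 0 = shut, along the latch's +y axis; grows counter-clockwise seen from above, past the latch's -x axis (1.57), to 1.75 = fully open, on its springy stop (1 to 2 N per mm). Starts at 0.03 to 0.25. Hinge friction alone takes about 1.7 N at the knob; the lever stays where it is left
- latch_black_knob (a point): the black knob: upright round post, 18 mm in diameter, 38 to 83 mm above the table, on the lever 90 mm from the hinge axis; this point is on its axis 62 mm above the table and moves with the lever. A grip on it would pass the 20 N allowed on a latch: push only
- latch_black_pivot (a point): point on the hinge axis of the black-knobbed lever, 39 mm above the table. In one of the two latches, unseen and not always the same one, a springy catch in the drum meets the lever between 0.5 and 1.0 rad: from there the force at the knob grows by 0.7 to 1 N per mm and must not pass 20 N. Let go there, the lever springs back by some mm and stays resting on the catch
- latch_black_spot (a point): centre of the orange spot (36 mm across, with a white rim) on the black-knobbed latch's plate, at the plate's upper face, 8 mm above the table
- needle_oiler: clear needle oiler bottle with red nozzle, 102 mm tall and upright; round body 27 mm in diameter up to 62 mm, nozzle above; 45 g; origin at the centre of its underside
- ring_gauge: steel ring 64 mm in diameter, 20 mm high, lying flat; bystander, leave alone
- turned_part_1: turned aluminium flanged bush 48 mm in diameter, 28 mm high; bystander, leave alone
Things that resemble listed ones, but are neither listed nor needed, are in the scene too. What is meant by the needle_oiler is not pink, and is the smaller of those in its own colour.

How it is judged:
On the way:
1. both levers have been swung: one fully open, the other resting on its catch (((value of joint latch_blue_lever above 1.62 rad and value of joint latch_black_lever between 0.45 and 1.3 rad and contact force between latch_black and anything else above 2 N) or (value of joint latch_black_lever above 1.62 rad and value of joint latch_blue_lever between 0.45 and 1.3 rad and contact force between latch_blue and anything else above 2 N))), for 0.2 s.
At the end, for the whole second after the job is handed in: free lever open beyond 1.62 rad; binding lever (0.45 to 1.3 rad) resting on its catch, its latch bearing over 2 N; oiler upright (within 0.1 rad) on the binding latch's plate, centre within 15 mm of the orange spot's centre; oiler and levers at rest ((((value of joint latch_blue_lever above 1.62 rad and value of joint latch_black_lever between 0.45 and 1.3 rad and contact force between latch_black and anything else above 2 N) and (horizontal distance between needle_oiler and latch_black_spot below 0.015 m and z of needle_oiler in the frame of latch_black_spot between -0.003 and 0.005 m)) or ((value of joint latch_black_lever above 1.62 rad and value of joint latch_blue_lever between 0.45 and 1.3 rad and contact force between latch_blue and anything else above 2 N) and (horizontal distance between needle_oiler and latch_blue_spot below 0.015 m and z of needle_oiler in the frame of latch_blue_spot between -0.003 and 0.005 m))) and angle between needle_oiler's own z axis and vertical below 0.1 rad and linear speed of needle_oiler below 0.02 m/s and velocity of joint latch_blue_lever between -0.03 and 0.03 rad/s and velocity of joint latch_black_lever between -0.03 and 0.03 rad/s); the robot touches nothing.
It fails at once if the blue-knobbed lever or its mount is pressed or squeezed by the robot with more than 20 N (contact force between any of the fingers, the arm and latch_blue above 20 N).
It fails at once if the black-knobbed lever or its mount is pressed or squeezed by the robot with more than 20 N (contact force between any of the fingers, the arm and latch_black above 20 N).
It fails at once if the ring gauge or the aluminium bush is shifted by more than 15 mm (distance of any of ring_gauge, turned_part_1 from where it was at the start of the episode above 0.015 m).
It fails at once if the oiler is tipped over (angle between needle_oiler's own z axis and vertical above 0.8 rad).
It also fails if it takes over 72 s, if anything falls off the work surface, if the arm or the gripper's body presses on something with over 40 N, if the wrist force passes 120 N, or if a joint passes its speed limit or range.

## Working session

There is one attempt and no reset: what is moved stays moved. The work goes in short steps, Python scripts to look and compute and a tool call to move; the robot and the scene stay as the last step left them, time stands still between calls to the robot, and variables do not carry over. Pictures are saved under pics/ and viewed, and the job is handed in when it is done.

Besides the shell and the picture viewer there is one more tool, called by a JSON object that holds its "name" and its "arguments". apply_moves: Moves the arm, as the interface text tells. Its arguments: {"type":"object","properties":{"plan":{"type":"array"}},"required":["plan"]}

```bash
mkdir -p pics; cat > h.py <<'E'
import numpy as np, cv2
from scipy.spatial.transform import Rotation as R
from station import manip
def grab(n):
    im=manip.get_image(n); return im
def save(im,f): cv2.imwrite('pics/'+f,cv2.cvtColor(im['color'],cv2.COLOR_RGB2BGR))
def onplane(im,px,z):
    K=im['K'];E=im['extrinsics']
    d=np.array([(px[0]-K[0,2])/K[0,0],-(px[1]-K[1,2])/K[1,1],-1.]); d=E[:3,:3]@d; o=E[:3,3]
    return o+d*(z-o[2])/d[2]
def deproj(im,px):
    K=im['K'];E=im['extrinsics'];z=im['depth'][int(px[1]),int(px[0])]
    p=np.array([(px[0]-K[0,2])/K[0,0]*z,-(px[1]-K[1,2])/K[1,1]*z,-z]); return E[:3,:3]@p+E[:3,3]
def proj(im,P):
    K=im['K'];E=im['extrinsics'];p=E[:3,:3].T@(np.array(P)-E[:3,3])
    return np.array([K[0,2]+K[0,0]*p[0]/-p[2],K[1,2]+K[1,1]*-p[1]/-p[2]])
E
python3 - <<'E'
from h import *
o=manip.get_obs()
for k,v in o.items(): print(k,np.round(v,3))
print(manip.hold_point_z)
Z=dict(latch_blue_knob=.062,latch_blue_pivot=.039,latch_blue_spot=.008,latch_black_knob=.062,latch_black_pivot=.039,latch_black_spot=.008,needle_oiler=0,ring_gauge=0,turned_part_1=0)
for c in ['top','side','wrist']:
    im=grab(c); save(im,c+'0.png')
    print(c, im['extrinsics'][:3,3])
    for n,z in Z.items():
        for r in manip.pinpoint(c,n)[:4]:
            print(n,np.round(r['pixel']),round(r['conf'],2),np.round(onplane(im,r['pixel'],z),3))
E
```

```text
clock 0.0
joint_positions [-1.28   0.537 -0.004  1.539  0.003  1.067 -0.071]
qd [-0.001  0.001  0.     0.002  0.001 -0.002  0.001]
tau [ 1.0000e-03 -5.7099e+01  9.9200e-01 -2.5161e+01 -5.6000e-02  1.8000e-02
  0.0000e+00]
position [0.227 0.608 0.217]
tool_rot [-5.570e-01 -3.092e+00  3.000e-03]
wrist_force [0.489 0.161 0.137]
ft_torque [ 0.008 -0.013 -0.037]
gripper_width 0.088
0.0187
top [ 0.47344332 -0.10328842  1.18082984]
latch_blue_knob [324. 278.] 0.58 [ 0.537 -0.083  0.062]
latch_blue_knob [302. 218.] 0.2 [ 0.69  -0.029  0.062]
latch_blue_pivot [353. 270.] 0.82 [ 0.559 -0.158  0.039]
latch_blue_spot [389. 260.] 0.77 [ 0.586 -0.254  0.008]
latch_black_knob [178. 270.] 0.85 [0.561 0.284 0.062]
latch_black_pivot [217. 270.] 0.7 [0.563 0.191 0.039]
latch_black_spot [255. 270.] 0.73 [0.563 0.1   0.008]
latch_black_spot [321. 275.] 0.3 [ 0.548 -0.074  0.008]
needle_oiler [343. 205.] 0.76 [ 0.736 -0.136  0.   ]
needle_oiler [313. 201.] 0.62 [ 0.749 -0.054  0.   ]
needle_oiler [299. 218.] 0.55 [ 0.702 -0.016  0.   ]
needle_oiler [390. 262.] 0.34 [ 0.582 -0.255  0.   ]
ring_gauge [461. 
[... 273 characters left out ...]
0.59 [0.53  0.038 0.039]
latch_blue_pivot [352. 377.] 0.47 [ 0.477 -0.477  0.039]
latch_blue_spot [340. 307.] 0.64 [ 0.584 -0.254  0.008]
latch_black_knob [232. 202.] 0.51 [0.552 0.28  0.062]
latch_black_pivot [249. 219.] 0.91 [0.566 0.192 0.039]
latch_black_spot [258. 243.] 0.71 [0.557 0.107 0.008]
needle_oiler [362. 254.] 0.84 [ 0.756 -0.058  0.   ]
needle_oiler [375. 268.] 0.6 [ 0.744 -0.133  0.   ]
needle_oiler [256. 243.] 0.39 [0.556 0.122 0.   ]
ring_gauge [399. 360.] 0.83 [ 0.594 -0.434  0.   ]
ring_gauge [257. 244.] 0.28 [0.556 0.117 0.   ]
turned_part_1 [350. 380.] 0.71 [ 0.497 -0.44   0.   ]
turned_part_1 [282. 255.] 0.34 [0.584 0.028 0.   ]
wrist [0.16522622 0.63322239 0.38411373]
```

View pics/top0.png

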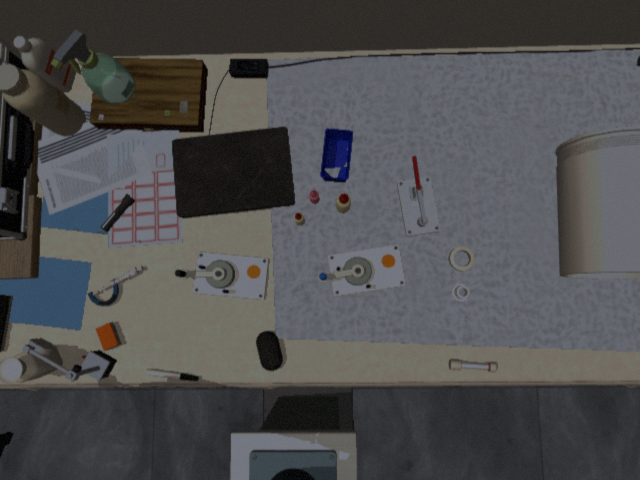

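View pics/side0.png

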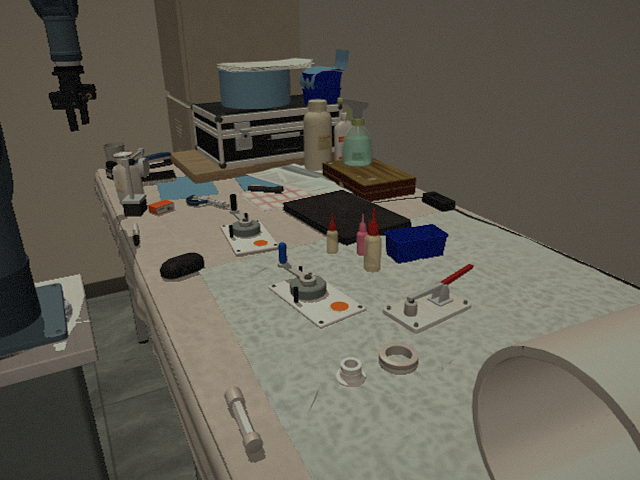

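```bash
python3 - <<'E'
import cv2
a=cv2.imread('pics/top0.png')[170:300,270:420]; b=cv2.imread('pics/side0.png')[190:330,220:420]
a=cv2.resize(a,(520,450),interpolation=cv2.INTER_CUBIC); cv2.imwrite('pics/c1.png',a)
b=cv2.resize(b,(800,560),interpolation=cv2.INTER_CUBIC); cv2.imwrite('pics/c2.png',b)
E
```

```text
(no output)
```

View pics/c1.png

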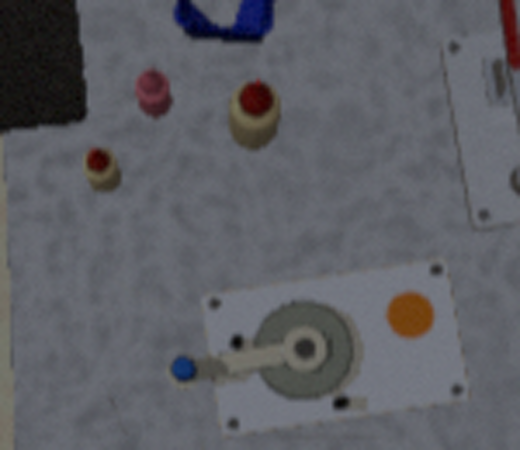

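View pics/c2.png

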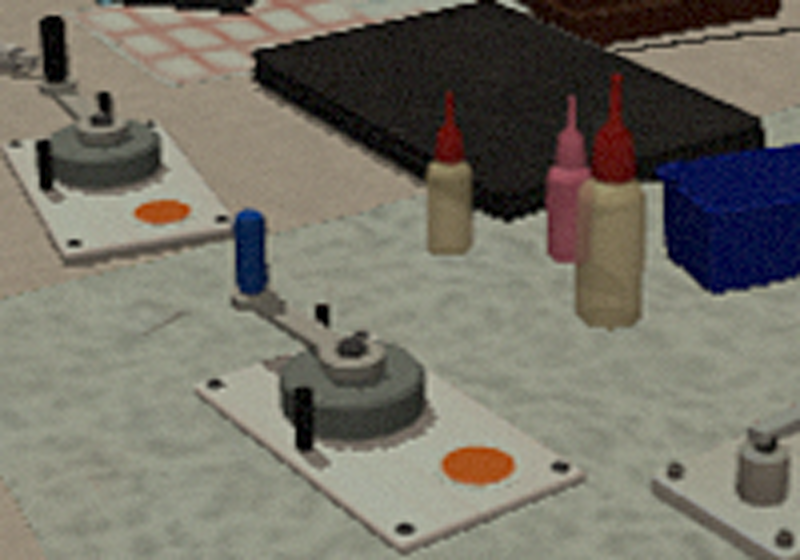

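The oiler candidates in the top view are: the small cream bottle with a red nozzle (299,218), the larger cream one (343,203) and the pink one (313,197). The small cream one fits, being not pink and the smaller in its colour. In the side view it is at (332,250), and the crops confirm it. Next I'll refine the latch geometry.

```bash
python3 - <<'E'
from h import *
o=manip.get_obs(); M=R.from_rotvec(o['tool_rot']).as_matrix(); print(np.round(M,3))
t=grab('top');s=grab('side')
def blob(im,mask,box):
    x0,y0,x1,y1=box; ys,xs=np.nonzero(mask[y0:y1,x0:x1]); return xs+x0,ys+y0
for im,n,box in((t,'top',(310,262,340,290)),(s,'side',(270,230,295,275))):
    c=im['color'].astype(int); m=(c[...,2]>c[...,0]+40)
    xs,ys=blob(im,m,box); print(n,'blue',len(xs),xs.mean(),ys.mean(),xs.min(),xs.max(),ys.min(),ys.max())
    cc=(xs.mean(),ys.mean())
    for z in (.062,.075,.083): print(z,np.round(onplane(im,cc,z),4))
for im,n,box in((t,'top',(165,260,190,280)),(s,'side',(222,190,240,215))):
    c=im['color'].astype(int); m=c.max(2)<45
    xs,ys=blob(im,m,box); print(n,'black',len(xs),xs.mean(),ys.mean(),xs.min(),xs.max(),ys.min(),ys.max())
    cc=(xs.mean(),ys.mean())
    for z in (.062,.075,.083): print(z,np.round(onplane(im,cc,z),4))
for im,n,boxes in((t,'top',((375,250,405,275),(240,258,270,285))),(s,'side',((325,295,355,320),(248,235,272,250)))):
    c=im['color'].astype(int); m=(c[...,0]>c[...,2]+80)
    for b in boxes:
        xs,ys=blob(im,m,b); print(n,'spot',len(xs),xs.mean(),ys.mean(),np.round(onplane(im,(xs.mean(),ys.mean()),.008),4))
# drum tops by depth in top view
E=t['extrinsics'];K=t['K'];v,u=np.mgrid[:480,:640];d=t['depth']
P=np.stack([(u-K[0,2])/K[0,0]*d,-(v-K[1,2])/K[1,1]*d,-d],-1)@E[:3,:3].T+E[:3,3]
for nm,(a,b) in dict(blue=(.56,-.16),black=(.565,.19)).items():
    m=(np.hypot(P[...,0]-a,P[...,1]-b)<.16)&(P[...,2]>.003)&(P[...,2]<.013)
    pts=P[m][:,:2].astype(np.float32); 
    # biggest component
    lab=cv2.connectedComponentsWithStats(m.astype(np.uint8)); k=1+np.argmax(lab[2][1:,4]); 
    vv,uu=np.nonzero(lab[1]==k); q=P[vv,uu][:,:2].astype(np.float32); print(nm,'plate',len(q),cv2.minAreaRect(q*1000))
    m=(np.hypot(P[...,0]-a,P[...,1]-b)<.06)&(P[...,2]>.024)&(P[...,2]<.034); q=P[m][:,:2].astype(np.float32); print('drum',len(q),cv2.minEnclosingCircle(q*1000))
xs,ys=np.nonzero(np.zeros((2,2)))
for px in ((300,218),(343,203)): print(px,np.round(P[px[1]-6:px[1]+7,px[0]-6:px[0]+7].reshape(-1,3)[np.argmax(P[px[1]-6:px[1]+7,px[0]-6:px[0]+7,2])],3))
for im,n in((t,'top'),(s,'side')):
    for l in ('needle_oiler',): 
        for r in manip.spot_in(n,l)[:4]: print(n,np.round(r['bbox']),round(r['conf'],2))
E
```

```text
[[-0.937  0.349  0.   ]
 [ 0.349  0.937 -0.   ]
 [-0.    -0.    -1.   ]]
top blue 31 322.4193548387097 275.93548387096774 320 325 273 279
0.062 [ 0.5425 -0.079   0.062 ]
0.075 [ 0.5417 -0.0792  0.075 ]
0.083 [ 0.5412 -0.0794  0.083 ]
side blue 137 282.06569343065695 252.27737226277372 279 286 242 262
0.062 [ 0.5411 -0.0796  0.062 ]
0.075 [ 0.5304 -0.1052  0.075 ]
0.083 [ 0.5238 -0.121   0.083 ]
top black 59 180.16949152542372 273.10169491525426 175 185 270 276
0.062 [0.5541 0.2798 0.062 ]
0.075 [0.5531 0.2754 0.075 ]
0.083 [0.5525 0.2726 0.083 ]
side black 88 233.01136363636363 201.67045454545453 230 236 194 210
0.062 [0.5534 0.2791 0.062 ]
0.075 [0.5424 0.2434 0.075 ]
0.083 [0.5356 0.2214 0.083 ]
top spot 110 387.8363636363636 260.5090909090909 [ 0.5842 -0.2497  0.008 ]
top spot 106 253.27358490566039 271.27358490566036 [0.5604 0.1042 0.008 ]
side spot 133 339.1278195488722 305.8796992481203 [ 0.5848 -0.2495  0.008 ]
side spot 65 260.10769230769233 242.4923076923077 [0.5604 0.1052 0.008 ]
blue plate 4759 ((578.9945068359375, -156.56063842773438), (302.21319580078125, 280.6812438964844), 73.99175262451172)
drum 440 ((547.9910888671875, -159.54754638671875), 48.26225280761719)
black plate 2148 ((551.7036743164062, 164.95367431640625), (195.55075073242188, 112.85829162597656), 84.08839416503906)
drum 444 ((547.8433227539062, 195.98257446289062), 45.04322052001953)
(300, 218) [ 0.473 -0.103  1.181]
(343, 203) [ 0.473 -0.103  1.181]
top [320. 266.  43.  16.] 0.75
top [294. 210.  11.  14.] 0.67
top [338. 193.  15.  19.] 0.54
side [368. 214.  13.  59.] 0.89
side [329. 222.  10.  32.] 0.83
side [355. 220.  15.  37.] 0.65
```

```bash
cat >> h.py <<'E'
def yaw():
    M=R.from_rotvec(manip.get_obs()['tool_rot']).as_matrix(); return np.arctan2(M[1,0],M[0,0])
def Rdown(y): return R.from_euler('z',y)*R.from_euler('x',np.pi)
def plan(p,y,n,ny=None,w=0):
    """rows (shift in tool axes mm, turn) from the present pose to p, tool-x yaw y"""
    o=manip.get_obs(); P=o['position']; Q=R.from_rotvec(o['tool_rot']); T=Rdown(y); rv=(Q.inv()*T).as_rotvec()
    if rv[2]*w<0: rv=rv*(1-2*np.pi/np.linalg.norm(rv))
    nt=max(n,int(np.ceil(np.linalg.norm(rv)/.145))); out=[]
    for i in range(nt):
        q=Q*R.from_rotvec(rv*i/nt)
        s=q.inv().apply((np.array(p)-P)/nt)*1000
        out.append([0]+[int(round(a)) for a in s]+[round(a,3) for a in rv/nt])
    print(len(out)); 
    for r in out: print(r,end=',\n')
E
python3 -c "
from h import *
plan([.5,.21,.2],np.radians(12),12,w=1)"
```

```text
18
[0, -22, -15, 1, np.float64(0.0), np.float64(-0.0), np.float64(0.143)],
[0, -24, -12, 1, np.float64(0.0), np.float64(-0.0), np.float64(0.143)],
[0, -25, -9, 1, np.float64(0.0), np.float64(-0.0), np.float64(0.143)],
[0, -26, -5, 1, np.float64(0.0), np.float64(-0.0), np.float64(0.143)],
[0, -27, -1, 1, np.float64(0.0), np.float64(-0.0), np.float64(0.143)],
[0, -27, 3, 1, np.float64(0.0), np.float64(-0.0), np.float64(0.143)],
[0, -26, 6, 1, np.float64(0.0), np.float64(-0.0), np.float64(0.143)],
[0, -25, 10, 1, np.float64(0.0), np.float64(-0.0), np.float64(0.143)],
[0, -23, 14, 1, np.float64(0.0), np.float64(-0.0), np.float64(0.143)],
[0, -21, 17, 1, np.float64(0.0), np.float64(-0.0), np.float64(0.143)],
[0, -18, 20, 1, np.float64(0.0), np.float64(-0.0), np.float64(0.143)],
[0, -15, 22, 1, np.float64(0.0), np.float64(-0.0), np.float64(0.143)],
[0, -12, 24, 1, np.float64(0.0), np.float64(-0.0), np.float64(0.143)],
[0, -9, 25, 1, np.float64(0.0), np.float64(-0.0), np.float64(0.143)],
[0, -5, 26, 1, np.float64(0.0), np.float64(-0.0), np.float64(0.143)],
[0, -1, 27, 1, np.float64(0.0), np.float64(-0.0), np.float64(0.143)],
[0, 3, 27, 1, np.float64(0.0), np.float64(-0.0), np.float64(0.143)],
[0, 7, 26, 1, np.float64(0.0), np.float64(-0.0), np.float64(0.143)],
```

{"name": "apply_moves", "arguments": {"plan": [[0, -22, -15, 1, 0, 0, 0.143], [0, -24, -12, 1, 0, 0, 0.143], [0, -25, -9, 1, 0, 0, 0.143], [0, -26, -5, 1, 0, 0, 0.143], [0, -27, -1, 1, 0, 0, 0.143], [0, -27, 3, 1, 0, 0, 0.143], [0, -26, 6, 1, 0, 0, 0.143], [0, -25, 10, 1, 0, 0, 0.143], [0, -23, 14, 1, 0, 0, 0.143], [0, -21, 17, 1, 0, 0, 0.143]]}}

```text
clock: 2.7
position: [0.3756, 0.3813, 0.2078]
tool_rot: [-2.49, -1.906, -0.003]
wrist_force: [1.3, 0.4, 0.2]
gripper_width: 0.0103
```

{"name": "apply_moves", "arguments": {"plan": [[0, -18, 20, 1, 0, 0, 0.143], [0, -15, 22, 1, 0, 0, 0.143], [0, -12, 24, 1, 0, 0, 0.143], [0, -9, 25, 1, 0, 0, 0.143], [0, -5, 26, 1, 0, 0, 0.143], [0, -1, 27, 1, 0, 0, 0.143], [0, 3, 27, 1, 0, 0, 0.143], [0, 7, 26, 1, 0, 0, 0.143]]}}

```text
clock: 3.5
position: [0.4894, 0.1905, 0.1998]
tool_rot: [-3.126, -0.181, -0.002]
wrist_force: [-0.4, -0.6, -0.7]
gripper_width: 0.0004
```

```bash
python3 - <<'E'
from h import *
o=manip.get_obs(); print(o['clock'],o['position'],np.degrees(yaw()),o['joint_positions'],o['wrist_force'])
Z=dict(latch_black_knob=.062,latch_black_pivot=.039,latch_black_spot=.008)
im=grab('wrist'); save(im,'w1.png'); print(im['extrinsics'])
for n,z in Z.items():
    for r in manip.pinpoint('wrist',n)[:2]: print(n,np.round(r['pixel']),round(r['conf'],2),np.round(onplane(im,r['pixel'],z),4))
E
```

```text
3.5 [0.48940898 0.1904717  0.19981622] 6.611060474520657 [-0.99719703  0.40950719  0.6979051   1.920348   -0.33844172  0.92409769
 -1.5889666 ] [-0.44254367 -0.57877507 -0.70661828]
[[ 0.11542861  0.96031261  0.25392109  0.55372184]
 [-0.99326725  0.11411497  0.01994874  0.19759966]
 [-0.00981917 -0.25451415  0.9670192   0.36582283]
 [ 0.          0.          0.          1.        ]]
latch_black_knob [222. 127.] 0.68 [0.5519 0.2788 0.062 ]
latch_black_pivot [343. 141.] 0.87 [0.5524 0.1907 0.039 ]
latch_black_spot [442. 148.] 0.64 [0.5559 0.1055 0.008 ]
```

View pics/w1.png

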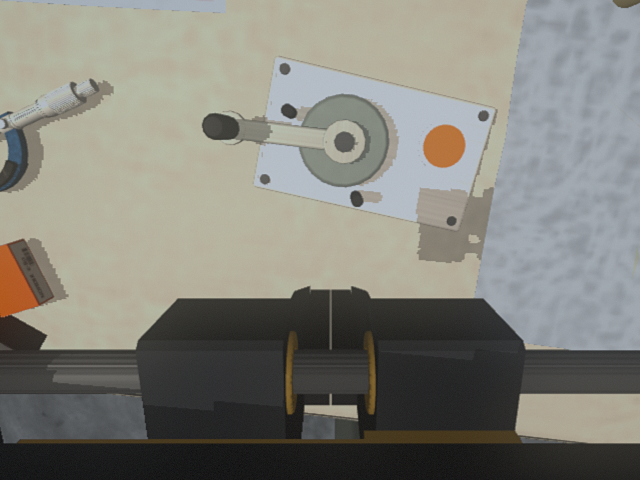

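```bash
python3 - <<'E'
from h import *
im=grab('wrist')
for n,px,z in [('hub',(344,141),.039),('spot',(444,146),.008),('TL',(278,57),.008),('TR',(496,107),.008),('BL',(254,186),.008),('BR',(458,230),.008),('drum',(345,140),.029),('knobtop',(215,127),.083),('knobbase',(232,126),.038)]:
    print(n,np.round(onplane(im,px,z),4), np.round(deproj(im,px),4))
P=[onplane(im,p,.008)[:2] for p in((278,57),(496,107),(254,186),(458,230))]
print(np.linalg.norm(P[0]-P[1]),np.linalg.norm(P[0]-P[2]),np.degrees(np.arctan2(*(P[0]-P[1]))),np.degrees(np.arctan2(*(P[2]-P[3]))),np.mean(P,0))
E
```

```text
hub [0.5517 0.1909 0.039 ] [0.5517 0.1909 0.0424]
spot [0.5579 0.1048 0.008 ] [0.5579 0.1044 0.0063]
TL [0.6106 0.252  0.008 ] [0.611  0.2523 0.0058]
TR [0.5942 0.068  0.008 ] [ 0.5952  0.0647 -0.0009]
BL [0.5039 0.2636 0.008 ] [ 0.5027  0.2652 -0.0008]
BR [0.4871 0.0782 0.008 ] [0.4871 0.0781 0.0078]
drum [0.5525 0.1899 0.029 ] [0.5526 0.1903 0.0449]
knobtop [0.5504 0.279  0.083 ] [0.5504 0.279  0.0828]
knobbase [0.5523 0.2786 0.038 ] [0.5524 0.2708 0.07  ]
0.18473734489278384 0.10737277767282195 5.105641641476044 5.177058754054168 [0.54896339 0.16545422]
```

```bash
python3 -c "
from h import *
plan([.585,.279,.12],0,4)"
```

```text
4
[0, 27, -18, 20, np.float64(-0.003), np.float64(-0.0), np.float64(0.031)],
[0, 26, -19, 20, np.float64(-0.003), np.float64(-0.0), np.float64(0.031)],
[0, 25, -20, 20, np.float64(-0.003), np.float64(-0.0), np.float64(0.031)],
[0, 25, -21, 20, np.float64(-0.003), np.float64(-0.0), np.float64(0.031)],
```

{"name": "apply_moves", "arguments": {"plan": [[0, 27, -18, 20, 0, 0, 0.031], [0, 26, -19, 20, 0, 0, 0.031], [0, 25, -20, 20, 0, 0, 0.031], [0, 25, -21, 20, 0, 0, 0.031], [0, 0, 0, 0, 0, 0, 0]]}}

```text
clock: 4.25
position: [0.5839, 0.2918, 0.1174]
tool_rot: [-3.123, -0.019, 0.005]
wrist_force: [-0.0, 0.8, 0.0]
gripper_width: 0.0004
```

```bash
python3 -c "
from h import *
plan([.585,.279,.052],0,3)
o=manip.get_obs();print(o['position'],o['joint_positions'])"
```

```text
3
[0, 0, 5, 22, np.float64(-0.006), np.float64(0.001), np.float64(0.004)],
[0, 0, 5, 22, np.float64(-0.006), np.float64(0.001), np.float64(0.004)],
[0, 0, 4, 22, np.float64(-0.006), np.float64(0.001), np.float64(0.004)],
[0.58392935 0.29183186 0.11739795] [-0.92389439  0.73026836  0.60660141  1.63738625 -0.51746148  0.93272121
 -1.68100745]
```

{"name": "apply_moves", "arguments": {"plan": [[0, 0, 5, 22, 0, 0, 0], [0, 0, 5, 22, 0, 0, 0], [0, 0, 3, 20, -0.018, 0, 0.012], [0, 0, 0, 0, 0, 0, 0]]}}

```text
clock: 4.65
position: [0.5806, 0.2853, 0.0515]
tool_rot: [-3.138, -0.02, 0.009]
wrist_force: [-1.1, 0.2, -0.5]
gripper_width: 0.0005
```

```bash
python3 - <<'E'
from h import *
o=manip.get_obs(); print(o['position'],np.degrees(yaw()),o['wrist_force'])
im=grab('wrist'); save(im,'w2.png')
E
```

```text
[0.5805977  0.28530138 0.05154606] 0.7391194871137164 [-1.10550302  0.20809753 -0.54710918]
```

View pics/w2.png

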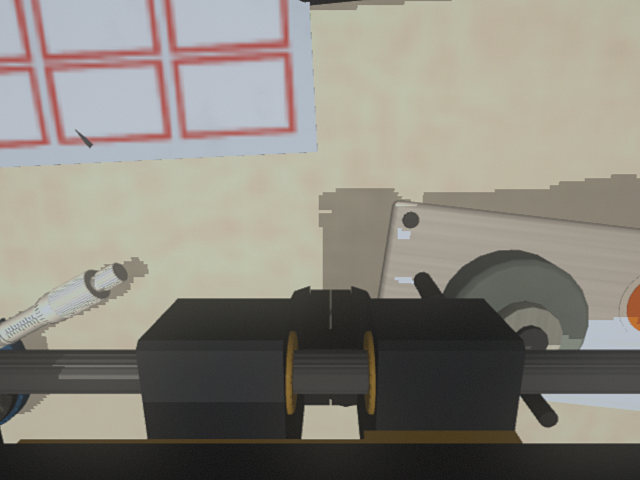

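{"name": "apply_moves", "arguments": {"plan": [[0, -3, 2, 0, 0, 0, 0.013], [0, -3, 2, 0, 0, 0, 0], [0, -3, 1, 0, 0, 0, 0]]}}

```text
clock: 5.0
position: [0.5738, 0.2813, 0.0571]
tool_rot: [-3.134, -0.001, -0.001]
wrist_force: [-0.7, -0.2, 0.1]
gripper_width: 0.0004
```

{"name": "apply_moves", "arguments": {"plan": [[0, -3, 0, 0, 0, 0, 0], [0, -3, 0, 0, 0, 0, 0]]}}

```text
clock: 5.2
position: [0.5684, 0.2814, 0.0587]
tool_rot: [-3.132, -0.001, -0.006]
wrist_force: [1.5, 1.3, -0.8]
gripper_width: 0.0006
```

{"name": "apply_moves", "arguments": {"plan": [[0, -6, -1, 1, 0, 0, -0.05], [0, -6, -1, 1, 0, 0, -0.06], [0, -6, -1, 1, 0, 0, -0.06]]}}

```text
clock: 5.5
position: [0.5537, 0.2831, 0.0582]
tool_rot: [-3.12, -0.274, -0.021]
wrist_force: [1.4, -0.3, 2.7]
gripper_width: 0.0003
```

```bash
cat > k.py <<'E'
import sys
from h import *
piv=np.array(dict(k=[.5514,.1907],b=[.56,-.16])[sys.argv[1]]); psi=dict(k=-5.1,b=9)[sys.argv[1]]
o=manip.get_obs(); M=R.from_rotvec(o['tool_rot']).as_matrix(); r=o['position'][:2]-piv
t=-M[:2,0]; u=-M[:2,1]
print('u,t of TCP',np.round([r@u*1000,r@t*1000],1),'z',round(o['position'][2],4),'yaw',round(np.degrees(yaw()),1),'theta if yaw aligned',round(yaw()-np.radians(psi),3))
print('F push-reaction',np.round(o['wrist_force'][:2]@t,2),'radial',np.round(o['wrist_force'][:2]@u,2),o['clock'])
E
python3 k.py k
```

```text
u,t of TCP [ 90.6 -18.3] z 0.0582 yaw 10.0 theta if yaw aligned 0.264
F push-reaction -1.29 radial -0.58 5.5
```

{"name": "apply_moves", "arguments": {"plan": [[0, -6, -1, 1, 0, 0, -0.06], [0, -6, -1, 1, 0, 0, -0.06], [0, -5, -1, 1, 0, 0, -0.05]]}}

```text
clock: 5.8
position: [0.5402, 0.2827, 0.058]
tool_rot: [-3.084, -0.549, -0.037]
wrist_force: [2.3, -0.4, 1.8]
gripper_width: 0.0006
```

```bash
python3 k.py k
```

```text
u,t of TCP [ 90.2 -21.2] z 0.058 yaw 20.2 theta if yaw aligned 0.441
F push-reaction -2.01 radial -1.12 5.8
```

{"name": "apply_moves", "arguments": {"plan": [[0, -4, -1, 0, 0, 0, -0.03], [0, -4, -1, 0, 0, 0, -0.03]]}}

```text
clock: 6.0
position: [0.5329, 0.2818, 0.0587]
tool_rot: [-3.065, -0.646, -0.043]
wrist_force: [3.0, -0.8, 0.4]
gripper_width: 0.0002
```

{"name": "apply_moves", "arguments": {"plan": [[0, -4, -1, 0, 0, 0, -0.03], [0, -4, -1, 0, 0, 0, -0.04]]}}

```text
clock: 6.2
position: [0.525, 0.2799, 0.0588]
tool_rot: [-3.041, -0.759, -0.045]
wrist_force: [2.1, -0.6, -1.0]
gripper_width: 0.0009
```

```bash
python3 k.py k
```

```text
u,t of TCP [ 91.1 -18.5] z 0.0588 yaw 28.0 theta if yaw aligned 0.578
F push-reaction -1.51 radial -1.54 6.2
```

{"name": "apply_moves", "arguments": {"plan": [[0, -4, -1, 0, 0, 0, -0.045], [0, -4, -1, 0, 0, 0, -0.045]]}}

```text
clock: 6.4
position: [0.5172, 0.2772, 0.0588]
tool_rot: [-3.004, -0.903, -0.048]
wrist_force: [2.4, -0.6, 0.3]
gripper_width: 0.0006
```

{"name": "apply_moves", "arguments": {"plan": [[0, -4, -1, 0, 0, 0, -0.045], [0, -4, -1, 0, 0, 0, -0.045]]}}

```text
clock: 6.6
position: [0.5097, 0.2739, 0.0588]
tool_rot: [-2.959, -1.045, -0.051]
wrist_force: [3.4, -0.0, -0.5]
gripper_width: 0.0003
```

```bash
python3 k.py k
```

```text
u,t of TCP [ 90.9 -19.8] z 0.0588 yaw 38.9 theta if yaw aligned 0.768
F push-reaction -2.59 radial -2.13 6.6
```

{"name": "apply_moves", "arguments": {"plan": [[0, -4, -1, 0, 0, 0, -0.04], [0, -4, -1, 0, 0, 0, -0.04]]}}

```text
clock: 6.8
position: [0.5026, 0.2701, 0.0588]
tool_rot: [-2.914, -1.171, -0.054]
wrist_force: [3.1, 0.9, 0.5]
gripper_width: 0.0005
```

{"name": "apply_moves", "arguments": {"plan": [[0, -4, -1, 0, 0, 0, -0.04], [0, -4, -1, 0, 0, 0, -0.04]]}}

```text
clock: 7.0
position: [0.4959, 0.2658, 0.0589]
tool_rot: [2.861, 1.294, 0.057]
wrist_force: [2.9, -0.5, -0.1]
gripper_width: 0.0003
```

```bash
python3 k.py k
```

```text
u,t of TCP [ 91.2 -19.7] z 0.0589 yaw 48.7 theta if yaw aligned 0.938
F push-reaction -1.49 radial -2.5 7.0
```

{"name": "apply_moves", "arguments": {"plan": [[0, -4, -1, 0, 0, 0, -0.04], [0, -4, -1, 0, 0, 0, -0.04]]}}

```text
clock: 7.2
position: [0.4897, 0.261, 0.059]
tool_rot: [2.802, 1.413, 0.06]
wrist_force: [2.4, 0.6, -0.6]
gripper_width: 0.0008
```

{"name": "apply_moves", "arguments": {"plan": [[0, -4, -1, 0, 0, 0, -0.04], [0, -4, -1, 0, 0, 0, -0.04]]}}

```text
clock: 7.4
position: [0.484, 0.2558, 0.0591]
tool_rot: [2.738, 1.53, 0.063]
wrist_force: [2.8, 1.4, 0.5]
gripper_width: 0.0006
```

{"name": "apply_moves", "arguments": {"plan": [[0, -4, -1, 0, 0, 0, -0.04], [0, -4, -1, 0, 0, 0, -0.04]]}}

```text
clock: 7.6
position: [0.4787, 0.2503, 0.0592]
tool_rot: [2.668, 1.645, 0.067]
wrist_force: [1.7, 0.9, 0.1]
gripper_width: 0.0007
```

```bash
python3 k.py k
```

```text
u,t of TCP [ 91.7 -20.6] z 0.0592 yaw 63.3 theta if yaw aligned 1.194
F push-reaction -1.58 radial -1.07 7.6
```

{"name": "apply_moves", "arguments": {"plan": [[0, -5, -1, 0, 0, 0, -0.04], [0, -5, -1, 0, 0, 0, -0.05], [0, -5, 0, 0, 0, 0, -0.05]]}}

```text
clock: 7.9
position: [0.471, 0.2387, 0.0592]
tool_rot: [2.535, 1.837, 0.071]
wrist_force: [0.4, 2.1, 0.6]
gripper_width: 0.0006
```

{"name": "apply_moves", "arguments": {"plan": [[0, -5, -1, 0, 0, 0, -0.05], [0, -5, 0, 0, 0, 0, -0.05], [0, -5, -1, 0, 0, 0, -0.05]]}}

```text
clock: 8.2
position: [0.4643, 0.2265, 0.0592]
tool_rot: [2.378, 2.034, 0.072]
wrist_force: [1.6, 1.1, 0.4]
gripper_width: 0.0
```

```bash
python3 k.py k
```

```text
u,t of TCP [ 91.6 -21.9] z 0.0592 yaw 81.1 theta if yaw aligned 1.505
F push-reaction -1.3 radial -1.4 8.2
```

{"name": "apply_moves", "arguments": {"plan": [[0, -5, 0, 0, 0, 0, -0.04], [0, -5, -1, 0, 0, 0, -0.04], [0, -5, 0, 0, 0, 0, -0.04]]}}

```text
clock: 8.5
position: [0.4603, 0.2136, 0.0591]
tool_rot: [2.239, 2.184, 0.073]
wrist_force: [-0.4, 2.1, 0.3]
gripper_width: 0.0005
```

{"name": "apply_moves", "arguments": {"plan": [[0, -4, -1, 0, 0, 0, -0.04], [0, -4, 0, 0, 0, 0, -0.03]]}}

```text
clock: 8.7
position: [0.4586, 0.2067, 0.0592]
tool_rot: [2.154, 2.267, 0.074]
wrist_force: [-0.3, 1.5, -0.2]
gripper_width: 0.0003
```

```bash
python3 k.py k
```

```text
u,t of TCP [ 91.8 -20.7] z 0.0592 yaw 93.0 theta if yaw aligned 1.712
F push-reaction -1.52 radial 0.19 8.7
```

{"name": "apply_moves", "arguments": {"plan": [[0, -4, 0, 0, 0, 0, -0.03], [0, -3, 0, 0, 0, 0, -0.03]]}}

```text
clock: 8.9
position: [0.4576, 0.2007, 0.0591]
tool_rot: [2.078, 2.337, 0.073]
wrist_force: [-0.5, 0.9, 1.2]
gripper_width: 0.0004
```

{"name": "apply_moves", "arguments": {"plan": [[0, -3, 0, 0, 0, 0, -0.02]]}}

```text
clock: 9.0
position: [0.4574, 0.1982, 0.059]
tool_rot: [2.052, 2.361, 0.073]
wrist_force: [0.1, 2.8, 1.8]
gripper_width: 0.0005
```

{"name": "apply_moves", "arguments": {"plan": [[0, -2, 0, 0, 0, 0, 0], [0, -2, 0, 0, 0, 0, 0]]}}

```text
clock: 9.2
position: [0.4574, 0.1962, 0.0591]
tool_rot: [2.05, 2.364, 0.076]
wrist_force: [-0.5, 6.5, -0.4]
gripper_width: 0.0005
```

```bash
python3 k.py k
```

```text
u,t of TCP [ 92.2 -18.8] z 0.0591 yaw 98.2 theta if yaw aligned 1.802
F push-reaction -6.55 radial -0.38 9.2
```

{"name": "apply_moves", "arguments": {"plan": [[0, 8, 0, 0, 0, 0, 0], [0, 20, 0, -5, 0, 0, 0], [0, 5, 0, -40, 0, 0, 0], [0, 0, 0, -45, 0, 0, 0], [0, 0, 0, -45, 0, 0, 0]]}}

```text
clock: 9.7
position: [0.4414, 0.2226, 0.1918]
tool_rot: [2.056, 2.364, 0.045]
wrist_force: [1.5, 1.3, -0.3]
gripper_width: 0.0004
```

```bash
python3 -c "
from h import *
plan([.50,-.165,.2],np.radians(12),11,w=1)"
```

```text
11
[0, -36, 0, -1, np.float64(0.001), np.float64(-0.003), np.float64(0.136)],
[0, -35, 5, -1, np.float64(0.001), np.float64(-0.003), np.float64(0.136)],
[0, -34, 10, -1, np.float64(0.001), np.float64(-0.003), np.float64(0.136)],
[0, -33, 15, -1, np.float64(0.001), np.float64(-0.003), np.float64(0.136)],
[0, -30, 19, -1, np.float64(0.001), np.float64(-0.003), np.float64(0.136)],
[0, -27, 23, -1, np.float64(0.001), np.float64(-0.003), np.float64(0.136)],
[0, -24, 26, -1, np.float64(0.001), np.float64(-0.003), np.float64(0.136)],
[0, -20, 29, -1, np.float64(0.001), np.float64(-0.003), np.float64(0.136)],
[0, -16, 32, -1, np.float64(0.001), np.float64(-0.003), np.float64(0.136)],
[0, -12, 34, -1, np.float64(0.001), np.float64(-0.003), np.float64(0.136)],
[0, -7, 35, -1, np.float64(0.001), np.float64(-0.003), np.float64(0.136)],
```

{"name": "apply_moves", "arguments": {"plan": [[0, -36, 0, -1, 0, -0.003, 0.136], [0, -35, 5, -1, 0, -0.003, 0.136], [0, -34, 10, -1, 0, -0.003, 0.136], [0, -33, 15, -1, 0, -0.003, 0.136], [0, -30, 19, -1, 0, -0.003, 0.136], [0, -27, 23, -1, 0, -0.003, 0.136], [0, -24, 26, -1, 0, -0.003, 0.136], [0, -20, 29, -1, 0, -0.003, 0.136], [0, -16, 32, -1, 0, -0.003, 0.136], [0, -12, 34, -1, 0, -0.003, 0.136]]}}

```text
clock: 10.7
position: [0.4885, -0.1362, 0.2062]
tool_rot: [3.102, 0.473, 0.018]
wrist_force: [0.5, 0.3, 0.1]
gripper_width: 0.0006
```

{"name": "apply_moves", "arguments": {"plan": [[0, -3, 15, -1, 0, 0, 0.1], [0, 0, 0, 0, 0, 0, 0]]}}

```text
clock: 10.9
position: [0.4887, -0.1575, 0.2074]
tool_rot: [3.122, 0.293, 0.016]
wrist_force: [0.5, -0.3, 0.3]
gripper_width: 0.0003
```

```bash
python3 - <<'E'
from h import *
o=manip.get_obs(); print(o['clock'],o['position'],np.degrees(yaw()),o['joint_positions'],o['wrist_force'])
Z=dict(latch_blue_knob=.062,latch_blue_pivot=.039,latch_blue_spot=.008,needle_oiler=0)
im=grab('wrist'); save(im,'w3.png')
for n,z in Z.items():
    for r in manip.pinpoint('wrist',n)[:3]: print(n,np.round(r['pixel']),round(r['conf'],2),np.round(onplane(im,r['pixel'],z),4))
im=grab('top'); save(im,'top3.png')
a=cv2.cvtColor(im['color'],cv2.COLOR_RGB2BGR)[230:310,150:280]; cv2.imwrite('pics/c3.png',cv2.resize(a,(780,480),interpolation=cv2.INTER_CUBIC))
E
```

```text
10.9 [ 0.4887009  -0.15752822  0.20737399] 10.713789526574251 [-0.28579278  0.35551919  0.63157089  1.94524717 -0.26091554  0.91004793
 -0.90852976] [ 0.48270402 -0.26599365  0.3273744 ]
latch_blue_knob [241. 142.] 0.96 [ 0.5379 -0.0804  0.062 ]
latch_blue_knob [613. 256.] 0.32 [ 0.5052 -0.3855  0.062 ]
latch_blue_pivot [358. 140.] 0.68 [ 0.5559 -0.1675  0.039 ]
latch_blue_spot [453. 130.] 0.61 [ 0.5806 -0.2493  0.008 ]
```

View pics/w3.png

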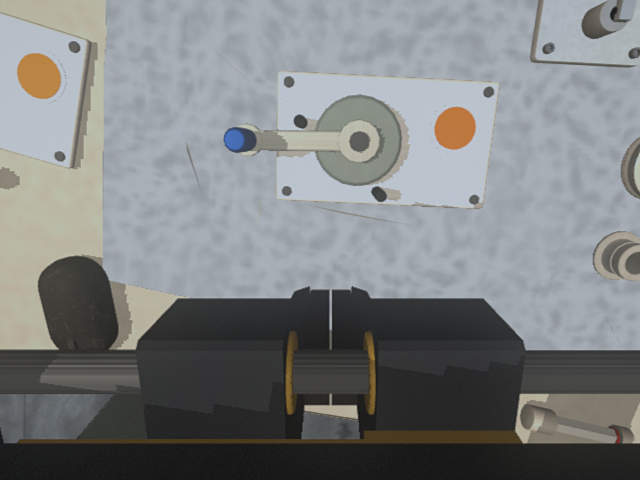

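View pics/c3.png

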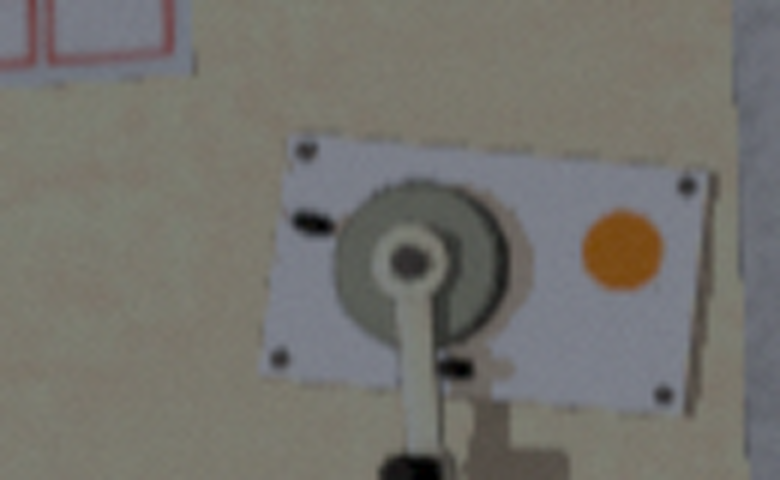

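Black swung freely and now sits against its stop pin, so blue should be the binding latch. In w3 the blue knob is at (238,139), the hub at (359,141) and the spot at (455,128).

```bash
python3 - <<'E'
from h import *
im=grab('wrist')
for n,px,z in [('hub',(359,141),.039),('spot',(455,128),.008),('knobtop',(235,139),.083),('knobbase',(249,140),.038)]:
    print(n,np.round(onplane(im,px,z),4))
P=[onplane(im,p,.008)[:2] for p in((279,72),(499,83),(278,199),(483,209))]
print(np.linalg.norm(P[0]-P[1]),np.linalg.norm(P[0]-P[2]),np.degrees(np.arctan2(*(P[0]-P[1]))),np.degrees(np.arctan2(*(P[2]-P[3]))),np.mean(P,0))
# oiler from side/top
s=grab('side');t=grab('top')
m=manip.spot_in('side','needle_oiler'); print([(np.round(r['bbox']),round(r['conf'],2)) for r in m])
m=manip.spot_in('top','needle_oiler'); print([(np.round(r['bbox']),round(r['conf'],2)) for r in m])
print(onplane(s,(334,253),0),onplane(t,(298.5,217),.1),onplane(t,(301,221),.05))
E
```

```text
hub [ 0.5563 -0.1633  0.039 ]
spot [ 0.5837 -0.245   0.008 ]
knobtop [ 0.5402 -0.0756  0.083 ]
knobbase [ 0.5399 -0.0768  0.038 ]
0.18596805782329073 0.10692300086833861 -8.616958459462449 -8.39198403736891 [ 0.55942932 -0.18829741]
[(array([327., 214.,  12.,  38.]), 0.67), (array([366., 208.,  14.,  66.]), 0.63), (array([355., 220.,  14.,  34.]), 0.51)]
[(array([333., 190.,  22.,  20.]), 0.7), (array([307., 192.,  13.,  12.]), 0.47), (array([454., 283.,  12.,  20.]), 0.2)]
[ 0.70002818 -0.02019358  0.        ] [ 0.68574089 -0.02257764  0.1       ] [ 0.68501083 -0.02523189  0.05      ]
```

```bash
sed -i "s/b=\[.56,-.16\]/b=[.5557,-.1636]/;s/b=9/b=8.5/" k.py; python3 -c "
from h import *
plan([.571,-.071,.12],np.radians(10.2),4)"
```

```text
4
[0, 24, -17, 22, np.float64(0.001), np.float64(-0.003), np.float64(0.004)],
[0, 24, -17, 22, np.float64(0.001), np.float64(-0.003), np.float64(0.004)],
[0, 24, -17, 22, np.float64(0.001), np.float64(-0.003), np.float64(0.004)],
[0, 24, -17, 22, np.float64(0.001), np.float64(-0.003), np.float64(0.004)],
```

{"name": "apply_moves", "arguments": {"plan": [[0, 24, -17, 20, 0.001, -0.003, 0.004], [0, 24, -17, 20, 0.001, -0.003, 0], [0, 24, -17, 20, 0.001, -0.003, 0], [0, 20, -12, 15, 0.001, 0, 0], [0, 0, 0, 0, 0, 0, 0]]}}

```text
clock: 11.95
position: [0.5722, -0.0729, 0.1313]
tool_rot: [3.127, 0.296, 0.008]
wrist_force: [0.0, -0.0, 0.9]
gripper_width: 0.0003
```

```bash
python3 k.py b; python3 -c "
from h import *
plan([.570,-.073,.055],np.radians(10.2),3)"
```

```text
u,t of TCP [ 86.  -33.3] z 0.1313 yaw 10.8 theta if yaw aligned 0.04
F push-reaction -0.04 radial -0.05 11.95
3
[0, -1, 0, 25, np.float64(0.0), np.float64(-0.002), np.float64(0.004)],
[0, -1, 0, 25, np.float64(0.0), np.float64(-0.002), np.float64(0.004)],
[0, -1, 0, 25, np.float64(0.0), np.float64(-0.002), np.float64(0.004)],
```

{"name": "apply_moves", "arguments": {"plan": [[0, -1, -1, 25, 0, 0, 0], [0, -1, -1, 25, 0, 0, 0], [0, -1, -1, 22, 0, 0, 0], [0, 0, 0, 0, 0, 0, 0]]}}

```text
clock: 12.35
position: [0.569, -0.0726, 0.0592]
tool_rot: [3.125, 0.297, 0.011]
wrist_force: [-0.3, -0.2, -0.0]
gripper_width: 0.0003
```

```bash
python3 k.py b
```

```text
u,t of TCP [ 86.8 -30.2] z 0.0592 yaw 10.8 theta if yaw aligned 0.041
F push-reaction 0.32 radial -0.17 12.35
```

{"name": "apply_moves", "arguments": {"plan": [[0, -4, -1, 1, 0, 0, 0], [0, -4, -1, 0, 0, 0, 0], [0, -4, -1, 0, 0, 0, 0]]}}

```text
clock: 12.65
position: [0.5571, -0.074, 0.0613]
tool_rot: [3.124, 0.294, 0.016]
wrist_force: [-0.8, -0.3, -0.1]
gripper_width: 0.0006
```

{"name": "apply_moves", "arguments": {"plan": [[0, -5, -1, 0, 0, 0, -0.05], [0, -5, -1, 0, 0, 0, -0.05], [0, -5, -1, 0, 0, 0, -0.05]]}}

```text
clock: 12.95
position: [0.5434, -0.075, 0.0646]
tool_rot: [3.089, 0.534, 0.026]
wrist_force: [-0.2, -0.3, -0.3]
gripper_width: 0.0005
```

```bash
python3 k.py b
```

```text
u,t of TCP [ 87.6 -18.1] z 0.0646 yaw 19.6 theta if yaw aligned 0.194
F push-reaction 0.27 radial -0.2 12.95
```

{"name": "apply_moves", "arguments": {"plan": [[0, -5, -1, 2, 0, 0, -0.04], [0, -5, -1, 2, 0, 0, -0.04]]}}

```text
clock: 13.15
position: [0.534, -0.077, 0.0628]
tool_rot: [3.063, 0.662, 0.032]
wrist_force: [1.5, 0.4, 3.8]
gripper_width: 0.0003
```

```bash
python3 k.py b; python3 - <<'E'
from h import *
im=grab('side'); a=cv2.cvtColor(im['color'],cv2.COLOR_RGB2BGR)[180:340,200:400]; cv2.imwrite('pics/c4.png',cv2.resize(a,(750,600),interpolation=cv2.INTER_CUBIC))
E
```

```text
u,t of TCP [ 87.9 -16. ] z 0.0628 yaw 24.4 theta if yaw aligned 0.278
F push-reaction -1.57 radial -0.23 13.15
```

View pics/c4.png

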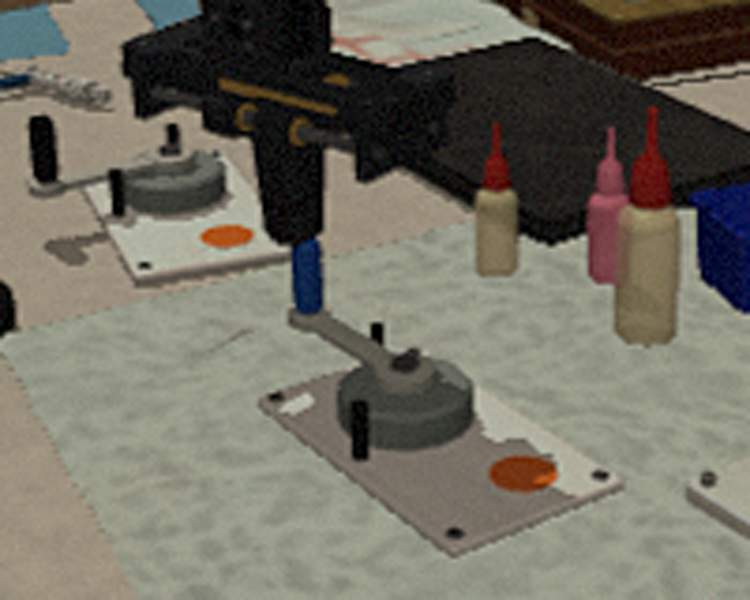

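{"name": "apply_moves", "arguments": {"plan": [[0, -5, -1, 1, 0, 0, -0.05], [0, -5, -1, 1, 0, 0, -0.05]]}}

```text
clock: 13.4
position: [0.5252, -0.0797, 0.0628]
tool_rot: [3.023, 0.819, 0.038]
wrist_force: [0.0, 0.4, 0.6]
gripper_width: 0.0003
```

{"name": "apply_moves", "arguments": {"plan": [[0, -4, -1, 1, 0, 0, -0.05], [0, -4, -1, 1, 0, 0, -0.05]]}}

```text
clock: 13.6
position: [0.5182, -0.0826, 0.0624]
tool_rot: [2.974, 0.972, 0.042]
wrist_force: [0.7, 0.9, -0.9]
gripper_width: 0.0005
```

```bash
python3 k.py b
```

```text
u,t of TCP [ 87.5 -17.5] z 0.0624 yaw 36.2 theta if yaw aligned 0.483
F push-reaction -1.08 radial 0.36 13.6
```

Now entering the catch range, so I'll use small steps and check the force after each.

{"name": "apply_moves", "arguments": {"plan": [[0, -4, -1, 1, 0, 0, -0.04], [0, -3, -1, 1, 0, 0, -0.03]]}}

```text
clock: 13.8
position: [0.5117, -0.0857, 0.0617]
tool_rot: [2.936, 1.077, 0.044]
wrist_force: [-0.2, 0.2, -0.1]
gripper_width: 0.0006
```

{"name": "apply_moves", "arguments": {"plan": [[0, -3, -1, 1, 0, 0, -0.03], [0, -3, -1, 1, 0, 0, -0.03]]}}

```text
clock: 14.0
position: [0.5061, -0.0885, 0.0603]
tool_rot: [2.899, 1.169, 0.046]
wrist_force: [0.7, -0.2, 0.0]
gripper_width: 0.0007
```

{"name": "apply_moves", "arguments": {"plan": [[0, -3, -1, 1, 0, 0, -0.03], [0, -3, -1, 1, 0, 0, -0.03]]}}

```text
clock: 14.2
position: [0.5002, -0.0915, 0.0581]
tool_rot: [2.858, 1.261, 0.045]
wrist_force: [0.4, 0.2, -0.3]
gripper_width: 0.0001
```

```bash
python3 k.py b
```

```text
u,t of TCP [ 89.5 -15.9] z 0.0581 yaw 47.6 theta if yaw aligned 0.683
F push-reaction -0.39 radial -0.13 14.2
```

```bash
python3 - <<'E'
from h import *
im=grab('side'); a=cv2.cvtColor(im['color'],cv2.COLOR_RGB2BGR)[180:340,200:400]; cv2.imwrite('pics/c5.png',cv2.resize(a,(750,600),interpolation=cv2.INTER_CUBIC))
o=manip.get_obs(); print(o['wrist_force'])
E
```

```text
[-1.18606585 -0.14939339 -0.61113647]
```

View pics/c5.png

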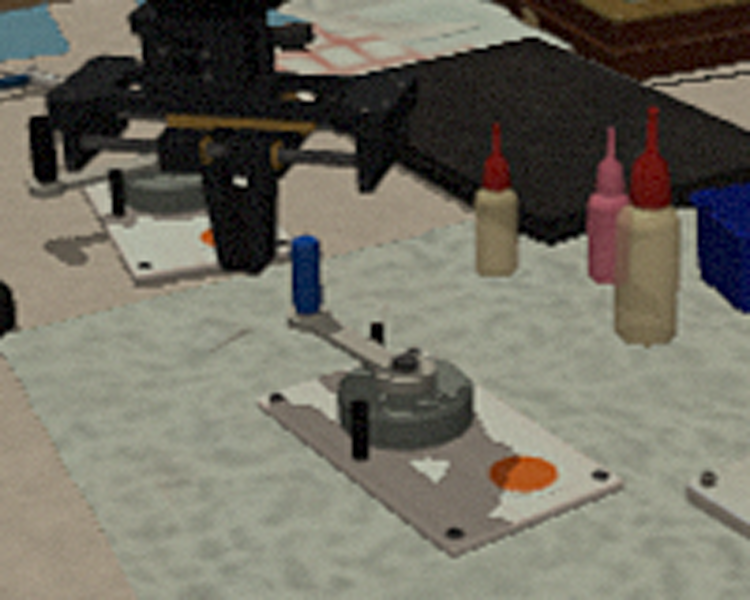

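```bash
python3 - <<'E'
from h import *
im=grab('side');o=manip.get_obs(); print(o['position'],proj(im,o['position']))
save(im,'s5.png')
t=grab('top'); save(t,'t5.png'); print(proj(t,o['position']))
for P in ([.5402,-.0756,.083],[.54,-.0768,.038]): print(proj(im,P),proj(t,P))
c=im['color'].astype(int); m=(c[...,2]>c[...,0]+40)[230:275,270:295]; ys,xs=np.nonzero(m); print(xs.min()+270,xs.max()+270,ys.min()+230,ys.max()+230)
c=t['color'].astype(int); m=(c[...,2]>c[...,0]+40)[262:290,310:340]; ys,xs=np.nonzero(m); print(xs.mean()+310,ys.mean()+262)
a=cv2.cvtColor(t['color'],cv2.COLOR_RGB2BGR)[220:320,270:420]; cv2.imwrite('pics/c6.png',cv2.resize(a,(780,520),interpolation=cv2.INTER_CUBIC))
w=grab('wrist'); save(w,'w6.png')
E
```

```text
[ 0.49972662 -0.09172664  0.05795951] [266.20975667 260.26222246]
[327.76286551 293.12617995]
[280.55147179 242.66821835] [320.86824416 276.36893669]
[281.50587025 262.01252347] [321.79535949 277.50905754]
278 284 243 262
nan nan<stdin>:7: RuntimeWarning: Mean of empty slice.
  ret = ret.dtype.type(ret / rcount)
```

View pics/c6.png

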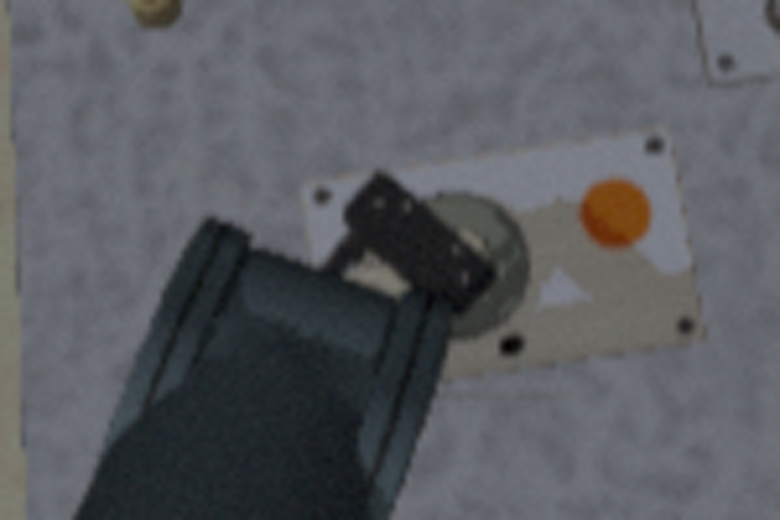

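View pics/w6.png

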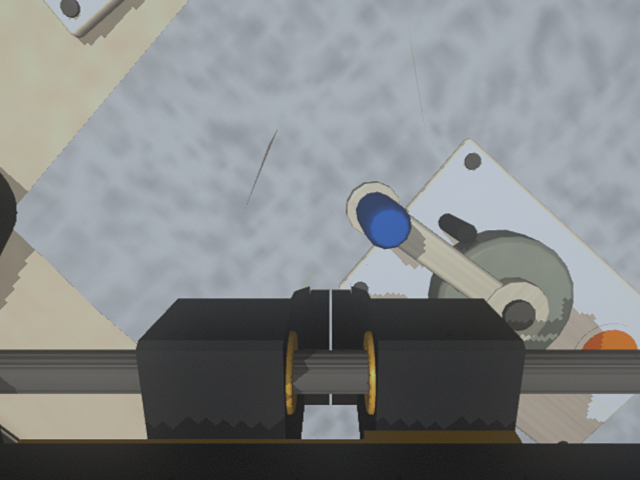

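```bash
python3 - <<'E'
from h import *
im=grab('side');o=manip.get_obs(); print(o['position'],o['tool_rot'],yaw())
M=R.from_rotvec(o['tool_rot']).as_matrix(); print(M)
for r in range(225,262,3): 
    print(r,[tuple(np.round(deproj(im,(c,r)),3)) for c in (260,264,268)], im['color'][r,264])
E
```

```text
[ 0.50054026 -0.09138187  0.05816547] [2.86018326 1.25713105 0.04545904] 0.8284929554974291
[[ 0.67585464  0.73627451  0.03347176]
 [ 0.73676908 -0.67613348 -0.00385251]
 [ 0.01979487  0.0272647  -0.99943224]]
225 [(np.float64(0.492), np.float64(-0.087), np.float64(0.137)), (np.float64(0.486), np.float64(-0.127), np.float64(0.152)), (np.float64(0.493), np.float64(-0.13), np.float64(0.152))] [ 3  0 10]
228 [(np.float64(0.491), np.float64(-0.091), np.float64(0.132)), (np.float64(0.601), np.float64(0.181), np.float64(0.011)), (np.float64(0.5), np.float64(-0.111), np.float64(0.137))] [202 202 185]
231 [(np.float64(0.49), np.float64(-0.091), np.float64(0.125)), (np.float64(0.498), np.float64(-0.093), np.float64(0.125)), (np.float64(0.501), np.float64(-0.109), np.float64(0.13))] [7 0 7]
234 [(np.float64(0.489), np.float64(-0.092), np.float64(0.12)), (np.float64(0.495), np.float64(-0.1), np.float64(0.121)), (np.float64(0.5), np.float64(-0.109), np.float64(0.124))] [21 16 16]
237 [(np.float64(0.488), np.float64(-0.094), np.float64(0.114)), (np.float64(0.496), np.float64(-0.096), np.float64(0
[... 929 characters left out ...]
494), np.float64(-0.097), np.float64(0.08)), (np.float64(0.5), np.float64(-0.105), np.float64(0.082))] [67 63 50]
255 [(np.float64(0.537), np.float64(0.045), np.float64(0.004)), (np.float64(0.545), np.float64(0.04), np.float64(0.005)), (np.float64(0.554), np.float64(0.038), np.float64(0.003))] [148 153 135]
258 [(np.float64(0.531), np.float64(0.033), np.float64(0.003)), (np.float64(0.539), np.float64(0.026), np.float64(0.004)), (np.float64(0.546), np.float64(0.019), np.float64(0.005))] [151 155 139]
261 [(np.float64(0.525), np.float64(0.015), np.float64(0.004)), (np.float64(0.534), np.float64(0.014), np.float64(0.003)), (np.float64(0.541), np.float64(0.008), np.float64(0.004))] [146 149 133]
```

```bash
python3 - <<'E'
import cv2
a=cv2.imread('pics/s5.png')[200:290,220:340]; cv2.imwrite('pics/c7.png',cv2.resize(a,(800,600),interpolation=cv2.INTER_CUBIC))
E
```

```text
(no output)
```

View pics/c7.png

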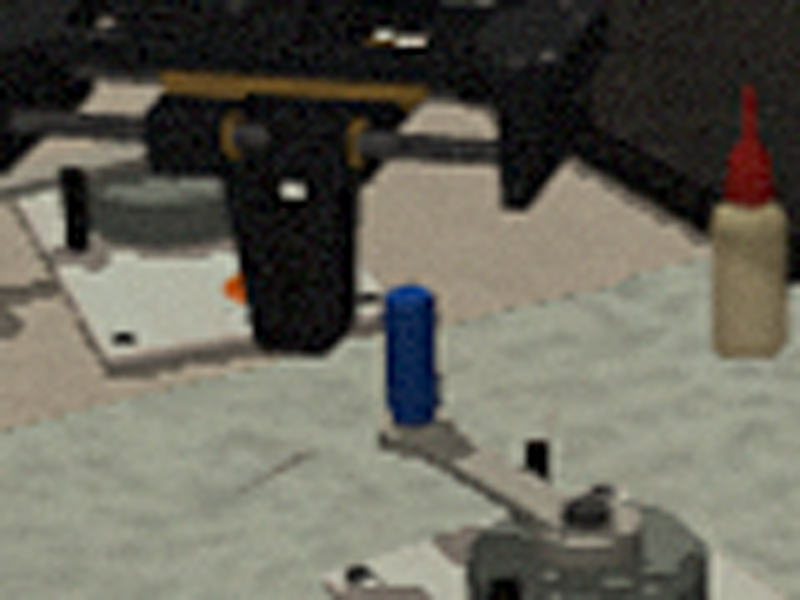

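```bash
python3 - <<'E'
from h import *
im=grab('side'); t=grab('top'); print(proj(im,[.227,.608,.217]),proj(im,[.227,.608,.237]))
o=manip.get_obs(); w=grab('wrist'); print(proj(w,o['position']))
M=R.from_rotvec(o['tool_rot']).as_matrix()
for d in (0,.01,.02,.03): print(d,proj(w,o['position']-M[:,2]*d),proj(im,o['position']-M[:,2]*d))
for px in ((320,292),(325,292),(340,292),(320,305),(340,305)): 
    p=deproj(w,px); print(px,np.round(M.T@(p-o['position'])*1000,1))
E
python3 -c "
import cv2
a=cv2.imread('pics/side0.png')[60:150,20:140]; cv2.imwrite('pics/c8.png',cv2.resize(a,(800,600),interpolation=cv2.INTER_CUBIC))"
```

```text
[ 81.49930098 134.65975797] [ 80.10909183 127.5940502 ]
[333.19182974 293.30651462]
0 [333.19182974 293.30651462] [266.52436008 260.00196822]
0.01 [333.35940343 302.32158153] [266.12468141 255.68612278]
0.02 [333.54748396 312.43986791] [265.72185859 251.33632579]
0.03 [333.76008095 323.87708228] [265.31585435 246.95217505]
(320, 292) [  9.9  -5.1 -23.5]
(325, 292) [  9.1  -3.3 -21.6]
(340, 292) [  9.8   2.4 -23.4]
(320, 305) [  9.6  -4.8 -35. ]
(340, 305) [  9.7   2.1 -35.2]
```

View pics/c8.png

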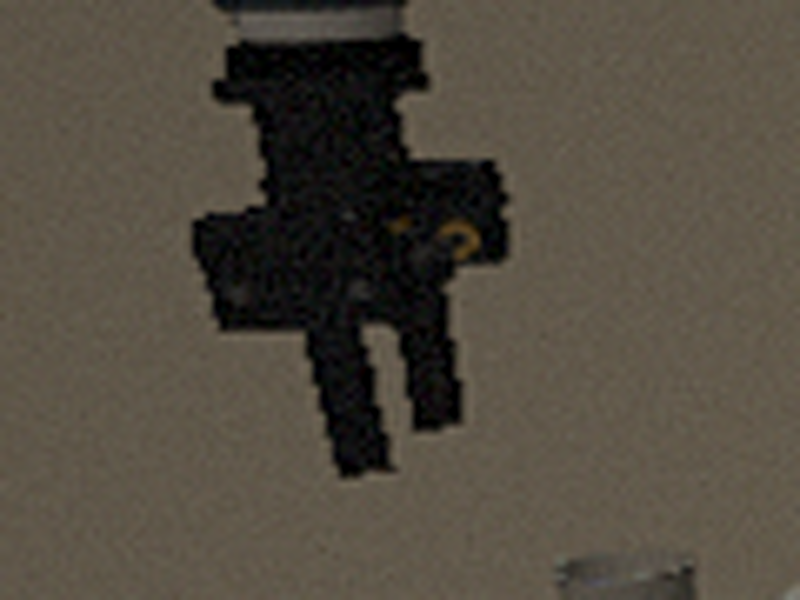

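```bash
python3 - <<'E'
from h import *
w=grab('wrist'); im=grab('side')
for n,px,z in (('top',(388,229),.083),('base',(372,203),.038),('hub',(519,315),.039)): print(n,np.round(onplane(w,px,z),4),np.round(deproj(w,px),4))
print(onplane(im,(281.5,252.5),.062))
plan([.571,-.066,.12],np.radians(11),6)
E
```

```text
top [ 0.5371 -0.0792  0.083 ] [ 0.5371 -0.0794  0.0823]
base [ 0.5392 -0.0768  0.038 ] [ 0.5391 -0.0712  0.0674]
hub [ 0.5564 -0.1691  0.039 ] [ 0.556  -0.1665  0.0428]
[ 0.53958315 -0.08001806  0.062     ]
6
[0, 11, 6, -10, np.float64(0.003), np.float64(-0.005), np.float64(0.106)],
[0, 12, 5, -10, np.float64(0.003), np.float64(-0.005), np.float64(0.106)],
[0, 12, 4, -10, np.float64(0.003), np.float64(-0.005), np.float64(0.106)],
[0, 12, 2, -10, np.float64(0.003), np.float64(-0.005), np.float64(0.106)],
[0, 13, 1, -10, np.float64(0.003), np.float64(-0.005), np.float64(0.106)],
[0, 13, -1, -10, np.float64(0.003), np.float64(-0.005), np.float64(0.106)],
```

{"name": "apply_moves", "arguments": {"plan": [[0, 0, 0, -35, 0, 0, 0], [0, 0, 0, -25, 0.003, -0.005, 0], [0, 11, 6, 0, 0.003, -0.005, 0.106], [0, 12, 5, 0, 0.003, -0.005, 0.106], [0, 12, 4, 0, 0.003, -0.005, 0.106], [0, 12, 2, 0, 0.003, -0.005, 0.106], [0, 13, 1, 0, 0.003, -0.005, 0.106], [0, 13, -1, 0, 0.003, -0.005, 0.106], [0, 0, 0, 0, 0, 0, 0]]}}

```text
clock: 15.6
position: [0.5731, -0.065, 0.1212]
tool_rot: [3.128, 0.263, -0.014]
wrist_force: [-0.5, 0.4, 0.2]
gripper_width: 0.0004
```

```bash
python3 k.py b; python3 -c "
from h import *
plan([.572,-.070,.034],np.radians(11.4),4)"
```

```text
u,t of TCP [ 94.3 -33.6] z 0.1212 yaw 9.6 theta if yaw aligned 0.019
F push-reaction 0.41 radial 0.48 15.6
4
[0, 0, 1, 22, np.float64(0.001), np.float64(0.002), np.float64(-0.008)],
[0, 0, 1, 22, np.float64(0.001), np.float64(0.002), np.float64(-0.008)],
[0, 0, 1, 22, np.float64(0.001), np.float64(0.002), np.float64(-0.008)],
[0, 0, 1, 22, np.float64(0.001), np.float64(0.002), np.float64(-0.008)],
```

{"name": "apply_moves", "arguments": {"plan": [[0, 0, 1, 22, 0, 0.002, -0.008], [0, 0, 1, 22, 0, 0.002, -0.008], [0, 0, 1, 22, 0, 0.002, -0.008], [0, 0, 1, 20, 0, 0.002, -0.008], [0, 0, 0, 0, 0, 0, 0]]}}

```text
clock: 16.1
position: [0.5712, -0.0701, 0.033]
tool_rot: [3.12, 0.339, -0.001]
wrist_force: [-0.1, -0.4, -0.0]
gripper_width: 0.0005
```

```bash
python3 k.py b;  python3 - <<'E'
from h import *
im=grab('side'); a=cv2.cvtColor(im['color'],cv2.COLOR_RGB2BGR)[200:290,220:340]; cv2.imwrite('pics/c9.png',cv2.resize(a,(800,600),interpolation=cv2.INTER_CUBIC))
E
```

```text
u,t of TCP [ 88.  -35.2] z 0.033 yaw 12.4 theta if yaw aligned 0.068
F push-reaction 0.17 radial -0.34 16.1
```

View pics/c9.png

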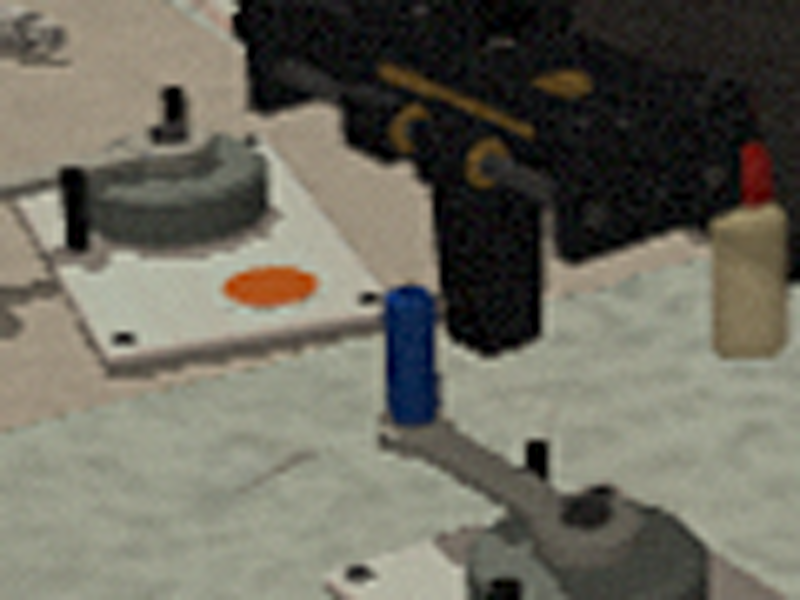

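{"name": "apply_moves", "arguments": {"plan": [[0, -5, -1, 1, 0, 0, 0], [0, -5, -1, 1, 0, 0, 0], [0, -4, 0, 1, 0, 0, 0]]}}

```text
clock: 16.45
position: [0.5586, -0.0718, 0.034]
tool_rot: [3.119, 0.341, 0.008]
wrist_force: [-0.5, -0.1, 0.3]
gripper_width: 0.0005
```

{"name": "apply_moves", "arguments": {"plan": [[0, -4, -1, 1, 0, 0, -0.03], [0, -4, -1, 1, 0, 0, -0.03]]}}

```text
clock: 16.65
position: [0.5513, -0.072, 0.0333]
tool_rot: [3.105, 0.44, 0.014]
wrist_force: [2.5, 1.0, 2.6]
gripper_width: 0.0004
```

```bash
python3 k.py b
```

```text
u,t of TCP [ 89.2 -21.2] z 0.0333 yaw 16.1 theta if yaw aligned 0.133
F push-reaction -2.66 radial 0.29 16.65
```

Contact now at 2.7 N. I'll swing on.

{"name": "apply_moves", "arguments": {"plan": [[0, -5, -1, 0, 0, 0, -0.05], [0, -5, -1, 0, 0, 0, -0.05], [0, -5, -1, 0, 0, 0, -0.05]]}}

```text
clock: 16.95
position: [0.5377, -0.0736, 0.0341]
tool_rot: [3.057, 0.69, 0.021]
wrist_force: [2.5, -0.0, -0.9]
gripper_width: 0.0007
```

{"name": "apply_moves", "arguments": {"plan": [[0, -5, -1, 0, 0, 0, -0.05], [0, -5, -1, 0, 0, 0, -0.05]]}}

```text
clock: 17.15
position: [0.5286, -0.0758, 0.0345]
tool_rot: [3.014, 0.855, 0.025]
wrist_force: [2.4, 1.2, -2.2]
gripper_width: 0.0005
```

```bash
python3 k.py b
```

```text
u,t of TCP [ 88.9 -23. ] z 0.0345 yaw 31.7 theta if yaw aligned 0.404
F push-reaction -2.67 radial -0.27 17.15
```

{"name": "apply_moves", "arguments": {"plan": [[0, -4, -1, 0, 0, 0, -0.03], [0, -4, -1, 0, 0, 0, -0.03]]}}

```text
clock: 17.35
position: [0.5212, -0.0783, 0.0347]
tool_rot: [2.983, 0.953, 0.028]
wrist_force: [3.0, -0.2, -1.7]
gripper_width: 0.0004
```

{"name": "apply_moves", "arguments": {"plan": [[0, -4, -1, 0, 0, 0, -0.03], [0, -3, 0, 0, 0, 0, -0.03]]}}

```text
clock: 17.55
position: [0.5146, -0.0815, 0.0348]
tool_rot: [2.95, 1.05, 0.028]
wrist_force: [0.3, 2.1, -0.8]
gripper_width: 0.0004
```

{"name": "apply_moves", "arguments": {"plan": [[0, -3, -1, 0, 0, 0, -0.03], [0, -3, 0, 0, 0, 0, -0.03]]}}

```text
clock: 17.75
position: [0.509, -0.0846, 0.0347]
tool_rot: [2.914, 1.146, 0.028]
wrist_force: [0.6, 1.9, -1.1]
gripper_width: 0.0004
```

```bash
python3 k.py b
```

```text
u,t of TCP [ 89.6 -19.7] z 0.0347 yaw 42.9 theta if yaw aligned 0.601
F push-reaction -1.7 radial 1.02 17.75
```

{"name": "apply_moves", "arguments": {"plan": [[0, -3, -1, 0, 0, 0, -0.03], [0, -3, -1, 0, 0, 0, -0.03]]}}

```text
clock: 17.95
position: [0.5035, -0.0878, 0.0348]
tool_rot: [2.873, 1.24, 0.029]
wrist_force: [1.9, 0.1, -1.7]
gripper_width: 0.0003
```

{"name": "apply_moves", "arguments": {"plan": [[0, -3, -1, 0, 0, 0, -0.03], [0, -3, 0, 0, 0, 0, -0.03]]}}

```text
clock: 18.15
position: [0.4982, -0.0918, 0.0347]
tool_rot: [2.831, 1.333, 0.028]
wrist_force: [1.2, 2.4, 0.0]
gripper_width: -0.0001
```

```bash
python3 k.py b
```

```text
u,t of TCP [ 90.1 -18.7] z 0.0347 yaw 50.4 theta if yaw aligned 0.732
F push-reaction -2.61 radial 0.63 18.15
```

{"name": "apply_moves", "arguments": {"plan": [[0, -3, -1, 0, 0, 0, -0.03], [0, -3, -1, 0, 0, 0, -0.03]]}}

```text
clock: 18.35
position: [0.4929, -0.0958, 0.0347]
tool_rot: [2.785, 1.425, 0.029]
wrist_force: [2.7, -0.1, -1.6]
gripper_width: 0.0
```

{"name": "apply_moves", "arguments": {"plan": [[0, -3, -1, 0, 0, 0, -0.03], [0, -3, 0, 0, 0, 0, -0.03]]}}

```text
clock: 18.55
position: [0.4881, -0.1004, 0.0347]
tool_rot: [2.736, 1.515, 0.028]
wrist_force: [0.4, 2.2, 0.8]
gripper_width: 0.0006
```

```bash
python3 k.py b
```

```text
u,t of TCP [ 90.8 -17.7] z 0.0347 yaw 57.9 theta if yaw aligned 0.863
F push-reaction -2.03 radial 0.82 18.55
```

{"name": "apply_moves", "arguments": {"plan": [[0, -3, -1, 0, 0, 0, -0.03], [0, -3, -1, 0, 0, 0, -0.03]]}}

```text
clock: 18.75
position: [0.4836, -0.1047, 0.0347]
tool_rot: [2.684, 1.603, 0.029]
wrist_force: [3.7, 2.4, -0.2]
gripper_width: 0.0006
```

{"name": "apply_moves", "arguments": {"plan": [[0, -3, 0, 0, 0, 0, -0.03], [0, -3, 0, 0, 0, 0, -0.03]]}}

```text
clock: 18.95
position: [0.4807, -0.1081, 0.0346]
tool_rot: [2.63, 1.694, 0.029]
wrist_force: [2.3, 6.3, 0.9]
gripper_width: 0.0005
```

```bash
python3 k.py b
```

```text
u,t of TCP [ 91.2 -19.5] z 0.0346 yaw 65.6 theta if yaw aligned 0.996
F push-reaction -6.68 radial 0.49 18.95
```

The catch shows as a force rise to 4.3 and then 6.7 N at about 0.95 rad. I'll press slightly more to load it, then release.

{"name": "apply_moves", "arguments": {"plan": [[0, -3, 0, 0, 0, 0, 0], [0, -2, 0, 0, 0, 0, 0]]}}

```text
clock: 19.15
position: [0.4797, -0.1094, 0.0348]
tool_rot: [2.625, 1.704, 0.035]
wrist_force: [4.3, 6.3, -0.4]
gripper_width: 0.0004
```

```bash
python3 k.py b
```

```text
u,t of TCP [ 91.5 -18.6] z 0.0348 yaw 66.0 theta if yaw aligned 1.003
F push-reaction -7.55 radial -1.39 19.15
```

{"name": "apply_moves", "arguments": {"plan": [[0, -5, 0, 0, 0, 0, 0], [0, -4, 0, 0, 0, 0, 0]]}}

```text
clock: 19.35
position: [0.4779, -0.1123, 0.0348]
tool_rot: [2.621, 1.718, 0.042]
wrist_force: [5.1, 10.2, 0.5]
gripper_width: 0.0009
```

```bash
python3 k.py b
```

```text
u,t of TCP [ 91.8 -16. ] z 0.0348 yaw 66.5 theta if yaw aligned 1.012
F push-reaction -11.33 radial -0.6 19.35
```

{"name": "apply_moves", "arguments": {"plan": [[0, 3, 0, 0, 0, 0, 0], [0, 4, 0, 0, 0, 0, 0], [0, 8, 0, 0, 0, 0, 0], [0, 15, 0, 0, 0, 0, 0], [0, 10, 0, -20, 0, 0, 0], [0, 0, 0, -45, 0, 0, 0], [0, 0, 0, -45, 0, 0, 0], [0, 0, 0, -40, 0, 0, 0]]}}

```text
clock: 20.15
position: [0.4812, -0.0747, 0.1831]
tool_rot: [-2.618, -1.726, -0.01]
wrist_force: [0.8, 0.4, -0.6]
gripper_width: 0.0006
```

```bash
python3 - <<'E'
from h import *
o=manip.get_obs(); print(o['clock'],o['position'],np.degrees(yaw()),o['joint_positions'],o['wrist_force'])
im=grab('wrist'); save(im,'w10.png'); s=grab('side');save(s,'s10.png')
for n,z in dict(latch_blue_knob=.062,latch_blue_pivot=.039,latch_blue_spot=.008).items():
    for r in manip.pinpoint('wrist',n)[:2]: print(n,np.round(r['pixel']),round(r['conf'],2),np.round(onplane(im,r['pixel'],z),4))
E
```

```text
20.15 [ 0.4811895  -0.07470982  0.18314551] 66.77376863913943 [-0.11703691  0.30864892  0.22101635  2.0049118  -0.10122887  0.83633332
 -0.24364146] [ 0.78756869  0.36741977 -0.5579402 ]
latch_blue_knob [353. 293.] 0.85 [ 0.478  -0.1234  0.062 ]
latch_blue_pivot [459. 295.] 0.75 [ 0.5541 -0.1678  0.039 ]
```

View pics/w10.png

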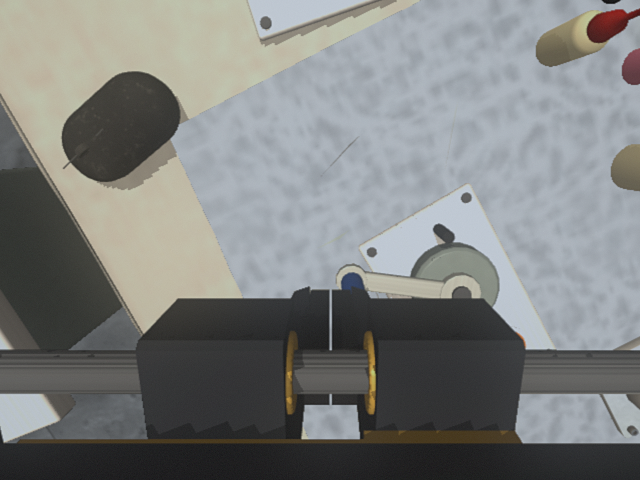

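View pics/s10.png

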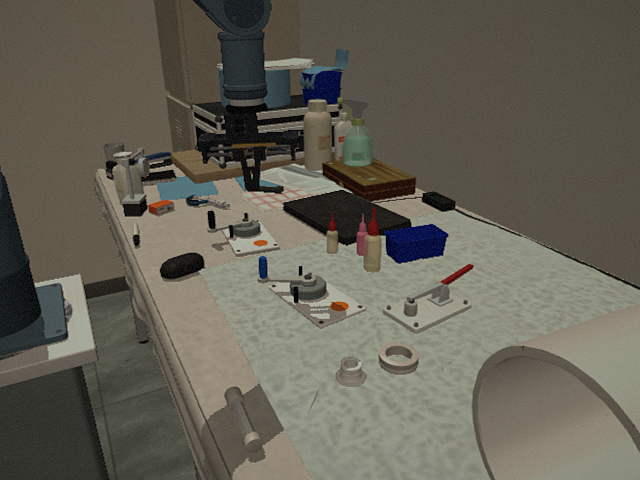

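```bash
python3 -c "
from h import *
plan([.62,.01,.2],np.radians(150),10,w=-1)"
```

```text
11
[0, 12, 9, -2, np.float64(0.001), np.float64(-0.001), np.float64(-0.132)],
[0, 11, 10, -2, np.float64(0.001), np.float64(-0.001), np.float64(-0.132)],
[0, 9, 11, -2, np.float64(0.001), np.float64(-0.001), np.float64(-0.132)],
[0, 8, 13, -2, np.float64(0.001), np.float64(-0.001), np.float64(-0.132)],
[0, 6, 13, -2, np.float64(0.001), np.float64(-0.001), np.float64(-0.132)],
[0, 4, 14, -2, np.float64(0.001), np.float64(-0.001), np.float64(-0.132)],
[0, 2, 15, -2, np.float64(0.001), np.float64(-0.001), np.float64(-0.132)],
[0, 0, 15, -2, np.float64(0.001), np.float64(-0.001), np.float64(-0.132)],
[0, -2, 15, -2, np.float64(0.001), np.float64(-0.001), np.float64(-0.132)],
[0, -3, 14, -2, np.float64(0.001), np.float64(-0.001), np.float64(-0.132)],
[0, -5, 14, -2, np.float64(0.001), np.float64(-0.001), np.float64(-0.132)],
```

{"name": "apply_moves", "arguments": {"plan": [[50, 12, 9, -2, 0, 0, -0.132], [50, 11, 10, -2, 0, 0, -0.132], [50, 9, 11, -2, 0, 0, -0.132], [50, 8, 13, -2, 0, 0, -0.132], [50, 6, 13, -2, 0, 0, -0.132], [50, 4, 14, -2, 0, 0, -0.132], [50, 2, 15, -2, 0, 0, -0.132], [50, 0, 15, -2, 0, 0, -0.132], [50, -2, 15, -2, 0, 0, -0.132], [50, -3, 14, -2, 0, 0, -0.132]]}}

```text
clock: 21.4
position: [0.5931, 0.0042, 0.1767]
tool_rot: [-0.926, -2.955, 0.01]
wrist_force: [-0.6, 0.6, -0.3]
gripper_width: 0.05
```

{"name": "apply_moves", "arguments": {"plan": [[50, 0, 0, 0, 0, 0, -0.07], [50, 0, 0, 0, 0, 0, 0]]}}

```text
clock: 21.6
position: [0.5914, 0.0057, 0.1717]
tool_rot: [-0.809, -2.981, 0.009]
wrist_force: [0.2, 0.4, -0.2]
gripper_width: 0.05
```

```bash
python3 - <<'E'
from h import *
o=manip.get_obs(); print(o['clock'],o['position'],np.degrees(yaw()),o['joint_positions'],o['gripper_width'])
im=grab('wrist'); save(im,'w11.png')
for r in manip.pinpoint('wrist','needle_oiler')[:4]: print(np.round(r['pixel']),round(r['conf'],2),np.round(onplane(im,r['pixel'],0),4))
E
```

```text
21.6 [0.59142741 0.00568932 0.17171763] 149.61602389127796 [ 0.00220931  0.52308499 -0.11053872  1.68631286  0.04989115  0.98712699
  0.91731813] 0.05003626567349243
[370. 335.] 0.85 [ 0.6921 -0.0144  0.    ]
[365. 407.] 0.66 [ 0.7525 -0.0536  0.    ]
[279. 427.] 0.64 [ 0.7308 -0.1352 -0.    ]
```

View pics/w11.png

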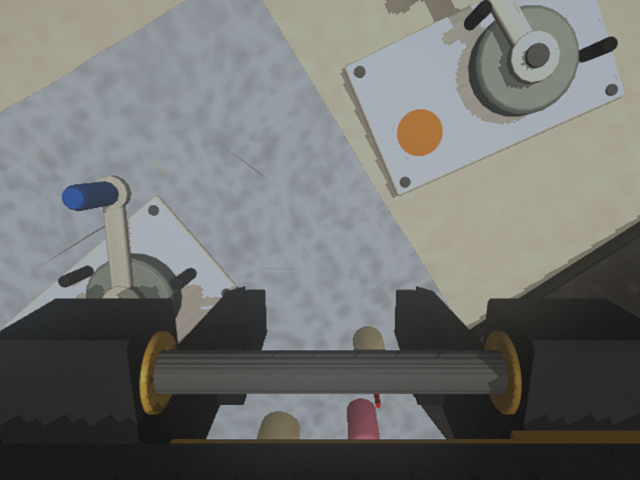

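{"name": "apply_moves", "arguments": {"plan": [[50, -35, 2, -8, 0, 0, 0], [50, -40, 2, -5, 0, 0, 0], [50, -40, 2, -5, 0, 0, 0], [50, -30, 2, -2, 0, 0, 0], [50, 0, 0, 0, 0, 0, 0]]}}

```text
clock: 22.2
position: [0.72, -0.0639, 0.1798]
tool_rot: [-0.823, -2.968, 0.015]
wrist_force: [0.1, -0.8, -0.4]
gripper_width: 0.05
```

```bash
python3 - <<'E'
from h import *
o=manip.get_obs(); print(o['clock'],o['position'],np.degrees(yaw()))
im=grab('wrist'); save(im,'w12.png')
for r in manip.pinpoint('wrist','needle_oiler')[:4]: print(np.round(r['pixel']),round(r['conf'],2),np.round(onplane(im,r['pixel'],0),4))
E
```

```text
22.2 [ 0.72003282 -0.06387725  0.17984646] 148.97514674474363
[360. 254.] 0.89 [ 0.7507 -0.0558  0.    ]
[274. 278.] 0.88 [ 0.731  -0.1333  0.    ]
[366. 174.] 0.65 [ 0.6935 -0.0174  0.    ]
```

View pics/w12.png

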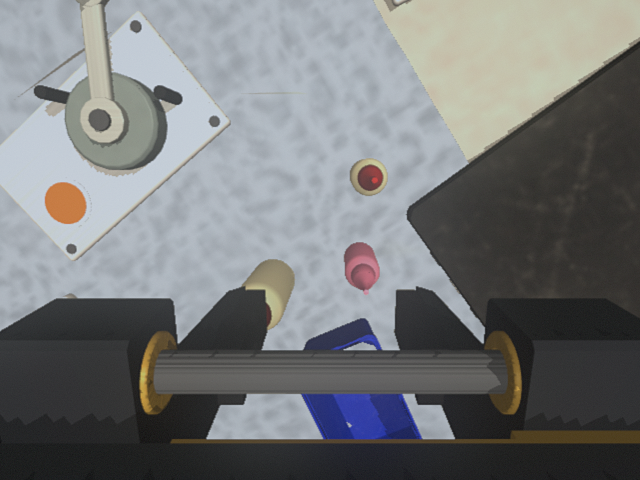

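The small cream and red oiler is at (369,177), pink is at (362,266), and the large cream bottle at (270,290) is half behind a finger. The target is the first.

```bash
python3 - <<'E'
from h import *
im=grab('wrist')
for px,z in (((369,177),.06),((368.5,177),.05),((374.5,181),.102),((366,174),0)): print(px,z,np.round(onplane(im,px,z),4))
for px in ((369,177),(356,177),(362,268),(374,181),(375,181)): print(px,np.round(deproj(im,px),4))
c=im['color'].astype(int); d=im['depth']; K=im['K'];E=im['extrinsics'];v,u=np.mgrid[:480,:640]
P=np.stack([(u-K[0,2])/K[0,0]*d,-(v-K[1,2])/K[1,1]*d,-d],-1)@E[:3,:3].T+E[:3,3]
for z0,z1 in((.01,.04),(.04,.065),(.065,.11)):
    m=(P[...,2]>z0)&(P[...,2]<z1)&(np.hypot(u-369,v-177)<25); q=P[m]; print(z0,len(q),q.mean(0) if len(q) else '',cv2.minEnclosingCircle((q[:,:2]*1000).astype(np.float32)) if len(q) else '')
m=(np.hypot(u-369,v-177)<40)&(P[...,2]<.01); print('table',np.median(P[m][:,2]))
plan([.695,-.0185,.18],np.radians(150),4)
E
```

```text
(369, 177) 0.06 [ 0.6902 -0.0158  0.06  ]
(368.5, 177) 0.05 [ 0.6907 -0.0157  0.05  ]
(374.5, 181) 0.102 [ 0.6913 -0.0159  0.102 ]
(366, 174) 0 [ 0.6905 -0.0143  0.    ]
(369, 177) [ 0.6889 -0.0167  0.0802]
(356, 177) [ 0.6857 -0.0236  0.057 ]
(362, 268) [ 0.7441 -0.0527  0.0632]
(374, 181) [ 0.6928 -0.0152  0.0814]
(375, 181) [ 0.693  -0.0147  0.082 ]
0.01 27 [ 0.68143937 -0.02214531  0.02356918] ((683.862060546875, -20.94369125366211), 9.257596969604492)
0.04 624 [ 0.6918159  -0.01863057  0.05568966] ((693.216796875, -18.161645889282227), 13.486367225646973)
0.065 483 [ 0.69218428 -0.01864521  0.07888501] ((693.2736206054688, -18.227649688720703), 8.567536354064941)
table 0.0035704778491675304
4
[0, 10, 6, 1, np.float64(-0.006), np.float64(-0.015), np.float64(-0.003)],
[0, 10, 6, 0, np.float64(-0.006), np.float64(-0.015), np.float64(-0.003)],
[0, 10, 6, 0, np.float64(-0.006), np.float64(-0.015), np.float64(-0.003)],
[0, 10, 6, 0, np.float64(-0.006), np.float64(-0.015), np.float64(-0.003)],
```

{"name": "apply_moves", "arguments": {"plan": [[50, 9, 7, 0, -0.006, -0.015, -0.003], [50, 9, 7, 0, -0.006, -0.015, -0.003], [50, 9, 7, 0, -0.006, -0.015, -0.003], [50, 8, 5, 0, -0.006, -0.015, -0.003], [50, 0, 0, 0, 0, 0, 0]]}}

```text
clock: 22.85
position: [0.6934, -0.0137, 0.1815]
tool_rot: [-0.81, -3.032, -0.002]
wrist_force: [1.1, 0.3, 0.3]
gripper_width: 0.0497
```

```bash
python3 - <<'E'
from h import *
o=manip.get_obs(); print(o['clock'],o['position']); print(R.from_rotvec(o['tool_rot']).as_matrix().round(3))
plan([.692,-.017,.10],np.radians(150),3)
E
```

```text
22.85 [ 0.69341376 -0.01372655  0.18149441]
[[-0.867  0.499 -0.003]
 [ 0.499  0.867  0.002]
 [ 0.003  0.    -1.   ]]
3
[0, 0, -1, 27, np.float64(0.0), np.float64(-0.001), np.float64(0.0)],
[0, 0, -1, 27, np.float64(0.0), np.float64(-0.001), np.float64(0.0)],
[0, 0, -1, 27, np.float64(0.0), np.float64(-0.001), np.float64(0.0)],
```

{"name": "apply_moves", "arguments": {"plan": [[50, 0, -1, 27, 0, 0, 0], [50, 0, -1, 27, 0, 0, 0], [50, 0, -1, 24, 0, 0, 0], [50, 0, 0, 0, 0, 0, 0]]}}

```text
clock: 23.25
position: [0.6903, -0.0149, 0.1039]
tool_rot: [-0.809, -3.033, -0.002]
wrist_force: [0.4, -0.2, -0.6]
gripper_width: 0.0497
```

```bash
python3 - <<'E'
from h import *
o=manip.get_obs(); print(o['clock'],o['position']); print(R.from_rotvec(o['tool_rot']).as_matrix().round(3))
plan([.692,-.017,.025],np.radians(150),5)
im=grab('side'); a=cv2.cvtColor(im['color'],cv2.COLOR_RGB2BGR)[150:285,290:410]; cv2.imwrite('pics/c13.png',cv2.resize(a,(533,600),interpolation=cv2.INTER_CUBIC))
E
```

```text
23.25 [ 0.69030382 -0.01494036  0.10393816]
[[-0.867  0.498 -0.002]
 [ 0.498  0.867  0.002]
 [ 0.003  0.001 -1.   ]]
5
[0, -1, 0, 16, np.float64(0.0), np.float64(-0.001), np.float64(0.001)],
[0, -1, 0, 16, np.float64(0.0), np.float64(-0.001), np.float64(0.001)],
[0, -1, 0, 16, np.float64(0.0), np.float64(-0.001), np.float64(0.001)],
[0, -1, 0, 16, np.float64(0.0), np.float64(-0.001), np.float64(0.001)],
[0, -1, 0, 16, np.float64(0.0), np.float64(-0.001), np.float64(0.001)],
```

View pics/c13.png

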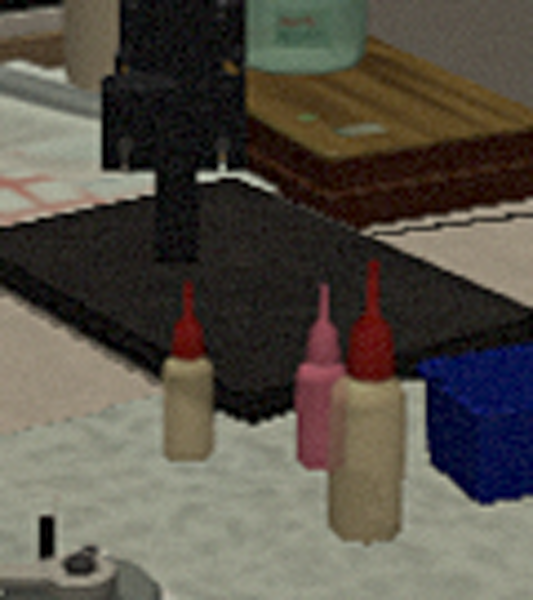

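{"name": "apply_moves", "arguments": {"plan": [[50, -1, 0, 20, 0, 0, 0], [50, -1, -1, 20, 0, 0, 0], [50, -1, 0, 20, 0, 0, 0], [50, -1, 0, 14, 0, 0, 0], [50, 0, 0, 0, 0, 0, 0]]}}

```text
clock: 23.8
position: [0.7002, -0.0177, 0.0371]
tool_rot: [0.808, 3.025, 0.008]
wrist_force: [-0.4, -0.0, 0.0]
gripper_width: 0.0498
```

```bash
python3 - <<'E'
from h import *
o=manip.get_obs(); print(o['clock'],o['position'],o['wrist_force']); print(R.from_rotvec(o['tool_rot']).as_matrix().round(3))
im=grab('side'); a=cv2.cvtColor(im['color'],cv2.COLOR_RGB2BGR)[170:285,290:410]; cv2.imwrite('pics/c14.png',cv2.resize(a,(600,575),interpolation=cv2.INTER_CUBIC))
w=grab('wrist');save(w,'w14.png')
E
```

```text
23.8 [ 0.70019215 -0.01771293  0.03705664] [-0.39542848 -0.02783661  0.03975014]
[[-0.867  0.499  0.011]
 [ 0.499  0.867  0.002]
 [-0.009  0.008 -1.   ]]
```

View pics/c14.png

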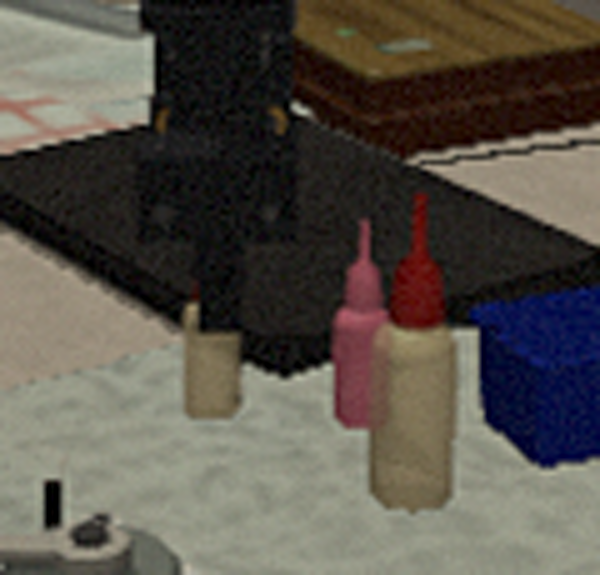

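View pics/w14.png

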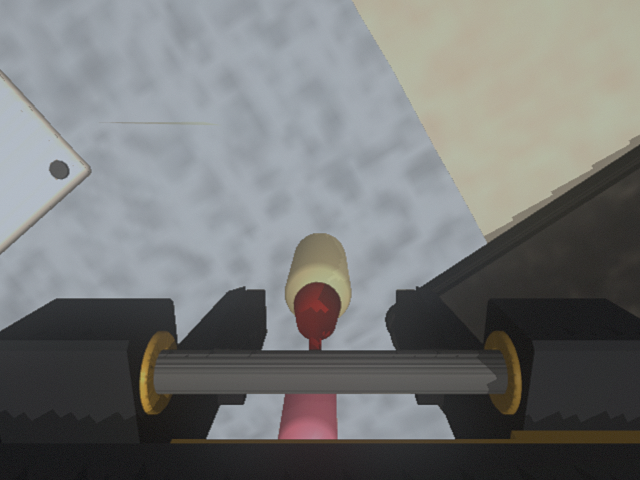

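{"name": "apply_moves", "arguments": {"plan": [[50, 4, -2, 4, 0, 0.009, 0], [50, 3, -2, 4, 0.005, 0, 0], [50, 0, 0, 4, 0, 0, 0], [50, 0, 0, 0, 0, 0, 0]]}}

```text
clock: 24.3
position: [0.6945, -0.0173, 0.0287]
tool_rot: [0.809, 3.03, 0.007]
wrist_force: [-0.1, -0.4, -1.1]
gripper_width: 0.05
```

```bash
python3 - <<'E'
from h import *
o=manip.get_obs(); print(o['clock'],o['position'],o['wrist_force']); print(R.from_rotvec(o['tool_rot']).as_matrix().round(3))
w=grab('wrist');save(w,'w15.png')
E
```

```text
24.3 [ 0.69448955 -0.01732431  0.02874356] [-0.13215478 -0.39651966 -1.07396461]
[[-0.867  0.499  0.007]
 [ 0.499  0.867  0.003]
 [-0.004  0.006 -1.   ]]
```

View pics/w15.png

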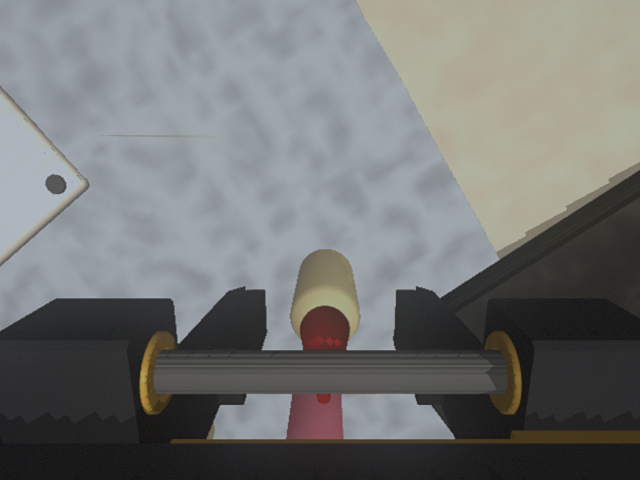

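{"name": "apply_moves", "arguments": {"plan": [[50, 2, -1, 3, 0, 0.005, 0], [50, 1, 0, 2, 0, 0, 0], [50, 0, 0, 0, 0, 0, 0], [20, 0, 0, 0, 0, 0, 0], [20, 0, 0, 0, 0, 0, 0], [20, 0, 0, 0, 0, 0, 0], [20, 0, 0, 0, 0, 0, 0], [20, 0, 0, 0, 0, 0, 0], [20, 0, 0, 0, 0, 0, 0]]}}

```text
clock: 25.25
position: [0.6918, -0.0165, 0.024]
tool_rot: [0.81, 3.034, 0.01]
wrist_force: [-0.8, 0.2, -0.6]
gripper_width: 0.0259
```

```bash
python3 - <<'E'
from h import *
o=manip.get_obs(); print(o['clock'],o['position'],o['wrist_force'],o['gripper_width'])
im=grab('side'); a=cv2.cvtColor(im['color'],cv2.COLOR_RGB2BGR)[170:285,290:410]; cv2.imwrite('pics/c16.png',cv2.resize(a,(600,575),interpolation=cv2.INTER_CUBIC))
E
```

```text
25.25 [ 0.69177955 -0.01652036  0.0239914 ] [-0.75247702  0.18496384 -0.64942196] 0.025867944051864447
```

View pics/c16.png

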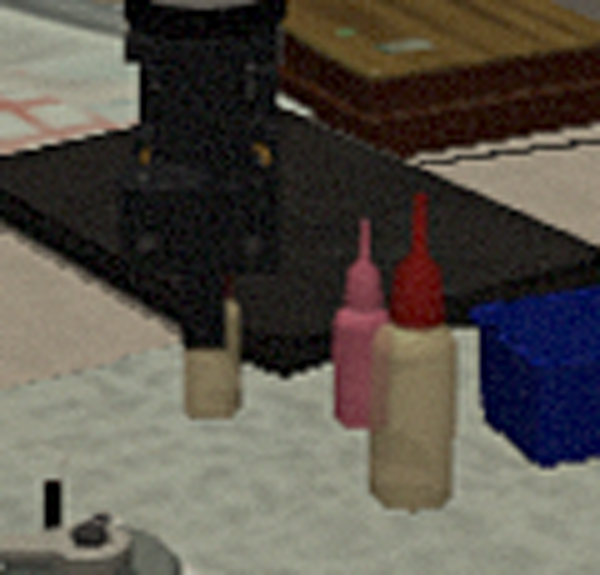

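{"name": "apply_moves", "arguments": {"plan": [[20, 0, 0, -10, 0, 0, 0], [20, 0, 0, -25, 0, 0, 0], [20, 0, 0, -30, 0, 0, 0], [20, 0, 0, -20, 0, 0, 0], [20, 0, 0, 0, 0, 0, 0]]}}

```text
clock: 25.8
position: [0.6912, -0.0169, 0.1135]
tool_rot: [0.81, 3.034, 0.01]
wrist_force: [0.4, 0.3, -0.4]
gripper_width: 0.0253
```

```bash
python3 - <<'E'
from h import *
o=manip.get_obs(); print(o['clock'],o['position'],o['wrist_force'],o['gripper_width'])
im=grab('side'); a=cv2.cvtColor(im['color'],cv2.COLOR_RGB2BGR)[150:285,290:410]; cv2.imwrite('pics/c17.png',cv2.resize(a,(533,600),interpolation=cv2.INTER_CUBIC))
w=grab('wrist');save(w,'w17.png')
plan([.584,-.248,.11],np.radians(150),8)
E
```

```text
25.8 [ 0.69115059 -0.01694538  0.11354572] [ 0.38467495  0.3268028  -0.41031539] 0.025321272185551066
8
[0, -3, -32, 0, np.float64(0.0), np.float64(-0.001), np.float64(0.0)],
[0, -3, -32, 0, np.float64(0.0), np.float64(-0.001), np.float64(0.0)],
[0, -3, -32, 0, np.float64(0.0), np.float64(-0.001), np.float64(0.0)],
[0, -3, -32, 0, np.float64(0.0), np.float64(-0.001), np.float64(0.0)],
[0, -3, -32, 0, np.float64(0.0), np.float64(-0.001), np.float64(0.0)],
[0, -3, -32, 0, np.float64(0.0), np.float64(-0.001), np.float64(0.0)],
[0, -3, -32, 0, np.float64(0.0), np.float64(-0.001), np.float64(0.0)],
[0, -3, -32, 0, np.float64(0.0), np.float64(-0.001), np.float64(0.0)],
```

View pics/c17.png

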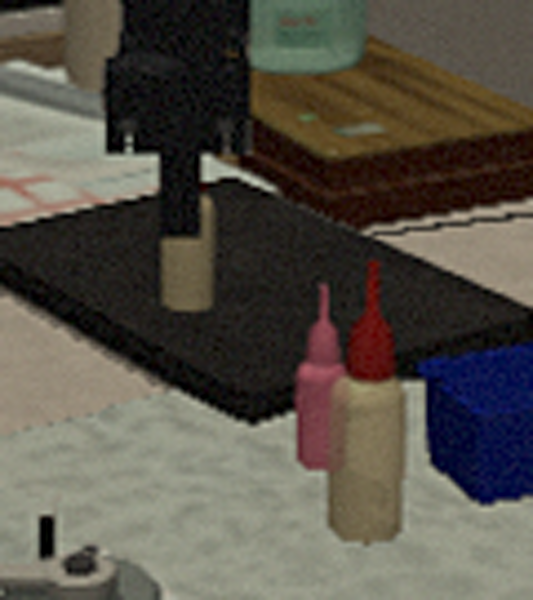

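View pics/w17.png

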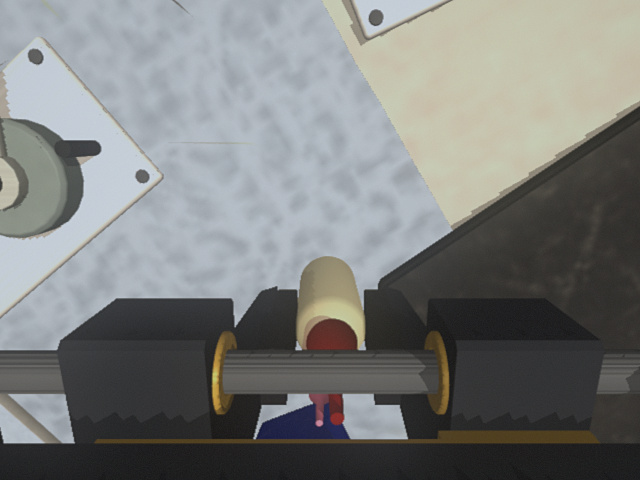

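```bash
python3 - <<'E'
from h import *
im=grab('side');o=manip.get_obs();p=o['position']
B=np.array([p[0],p[1],p[2]-.024+.03]); print(proj(im,B)); 
c=im['color'].astype(int); sub=c[203:220,322:345]; m=(sub[...,0]-sub[...,2]>25)&(sub[...,0]>70); ys,xs=np.nonzero(m)
for r in range(203,220): 
    k=xs[ys==r-203]; print(r,(k.min()+322,k.max()+322) if len(k) else '')
e=np.array([.004,0,0]); print(proj(im,B+e))
E
```

```text
[329.04259451 208.20479728]
203 (np.int64(334), np.int64(336))
204 (np.int64(335), np.int64(336))
205 (np.int64(326), np.int64(336))
206 (np.int64(326), np.int64(337))
207 (np.int64(326), np.int64(336))
208 (np.int64(326), np.int64(336))
209 (np.int64(326), np.int64(336))
210 (np.int64(326), np.int64(336))
211 (np.int64(326), np.int64(335))
212 (np.int64(326), np.int64(335))
213 (np.int64(326), np.int64(335))
214 (np.int64(326), np.int64(336))
215 (np.int64(326), np.int64(335))
216 (np.int64(326), np.int64(336))
217 (np.int64(326), np.int64(336))
218 (np.int64(326), np.int64(336))
219 (np.int64(327), np.int64(336))
[330.57168408 207.91413323]
```

{"name": "apply_moves", "arguments": {"plan": [[20, -2, -30, 0, 0, 0, 0], [20, -2, -34, 0, 0, 0, 0], [20, -3, -34, 0, 0, 0, 0], [20, -3, -34, 0, 0, 0, 0], [20, -3, -34, 0, 0, 0, 0], [20, -3, -34, 0, 0, 0, 0], [20, -3, -25, 0, 0, 0, 0], [20, 0, 0, 0, 0, 0, 0]]}}

```text
clock: 26.75
position: [0.5809, -0.2251, 0.0943]
tool_rot: [-0.797, -3.011, -0.007]
wrist_force: [0.2, -0.3, -1.1]
gripper_width: 0.0254
```

```bash
python3 - <<'E'
from h import *
o=manip.get_obs(); print(o['clock'],o['position'],o['wrist_force'],o['gripper_width'],o['joint_positions']);print(R.from_rotvec(o['tool_rot']).as_matrix().round(3))
plan([.581,-.246,.08],np.radians(150),3)
E
```

```text
26.75 [ 0.58085598 -0.2250587   0.094291  ] [ 0.16401351 -0.29693331 -1.07122962] 0.025387880751374676 [ 0.36016362  0.65537523 -0.08669529  1.67018969  0.06596965  0.84619398
  1.29970474]
[[-0.869  0.495 -0.025]
 [ 0.494  0.869  0.011]
 [ 0.027 -0.003 -1.   ]]
3
[0, -4, -6, 5, np.float64(-0.001), np.float64(-0.009), np.float64(0.002)],
[0, -4, -6, 5, np.float64(-0.001), np.float64(-0.009), np.float64(0.002)],
[0, -4, -6, 5, np.float64(-0.001), np.float64(-0.009), np.float64(0.002)],
```

{"name": "apply_moves", "arguments": {"plan": [[20, -4, -6, 4, 0, -0.009, 0.002], [20, -4, -6, 4, 0, -0.009, 0.002], [20, -4, -6, 4, 0, -0.009, 0], [20, 0, 0, 0, 0, 0, 0]]}}

```text
clock: 27.15
position: [0.5819, -0.2442, 0.0779]
tool_rot: [-0.804, -3.034, 0.001]
wrist_force: [-0.3, -0.3, -0.7]
gripper_width: 0.0255
```

```bash
python3 - <<'E'
from h import *
o=manip.get_obs(); print(o['clock'],o['position'],o['wrist_force'],o['gripper_width']);print(R.from_rotvec(o['tool_rot']).as_matrix().round(3))
plan([.581,-.246,.05],np.radians(150),3)
im=grab('side'); a=cv2.cvtColor(im['color'],cv2.COLOR_RGB2BGR)[220:340,270:400]; cv2.imwrite('pics/c18.png',cv2.resize(a,(650,600),interpolation=cv2.INTER_CUBIC))
E
```

```text
27.15 [ 0.58188064 -0.24419392  0.07792641] [-0.31546055 -0.2980647  -0.68585056] 0.025473884842027176
[[-0.869  0.495 -0.003]
 [ 0.495  0.869 -0.   ]
 [ 0.003 -0.002 -1.   ]]
3
[0, 0, -1, 9, np.float64(-0.001), np.float64(-0.001), np.float64(0.002)],
[0, 0, -1, 9, np.float64(-0.001), np.float64(-0.001), np.float64(0.002)],
[0, 0, -1, 9, np.float64(-0.001), np.float64(-0.001), np.float64(0.002)],
```

View pics/c18.png

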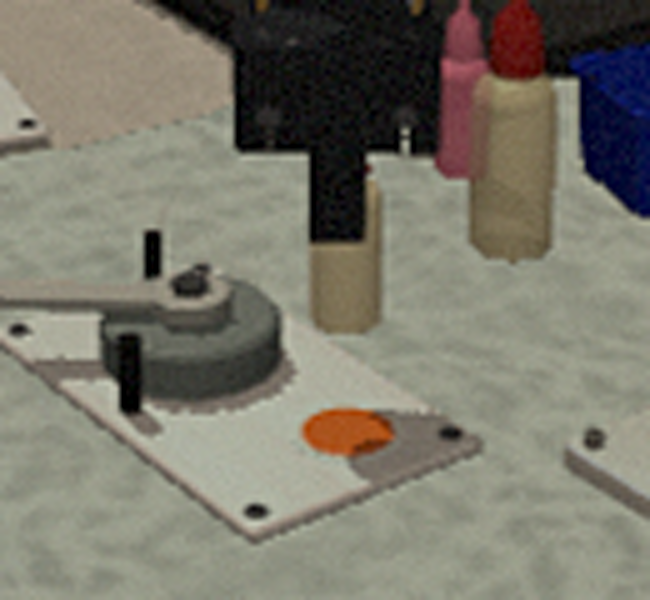

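{"name": "apply_moves", "arguments": {"plan": [[20, 0, -1, 15, 0, 0, 0], [20, 0, -1, 13, 0, 0, 0], [20, 0, 0, 8, 0, 0, 0], [20, 0, 0, 0, 0, 0, 0]]}}

```text
clock: 27.6
position: [0.5818, -0.2426, 0.0387]
tool_rot: [-0.799, -3.035, -0.002]
wrist_force: [-0.0, 0.7, -0.6]
gripper_width: 0.0254
```

```bash
python3 - <<'E'
from h import *
o=manip.get_obs(); print(o['clock'],o['position'],o['wrist_force'],o['gripper_width']);print(R.from_rotvec(o['tool_rot']).as_matrix().round(3))
im=grab('side'); a=cv2.cvtColor(im['color'],cv2.COLOR_RGB2BGR)[220:340,270:400]; cv2.imwrite('pics/c19.png',cv2.resize(a,(650,600),interpolation=cv2.INTER_CUBIC))
E
```

```text
27.6 [ 0.58181897 -0.24263229  0.03865903] [-0.04073209  0.73268631 -0.60427067] 0.025357339886128698
[[-0.87   0.492 -0.003]
 [ 0.492  0.87   0.002]
 [ 0.004  0.    -1.   ]]
```

View pics/c19.png

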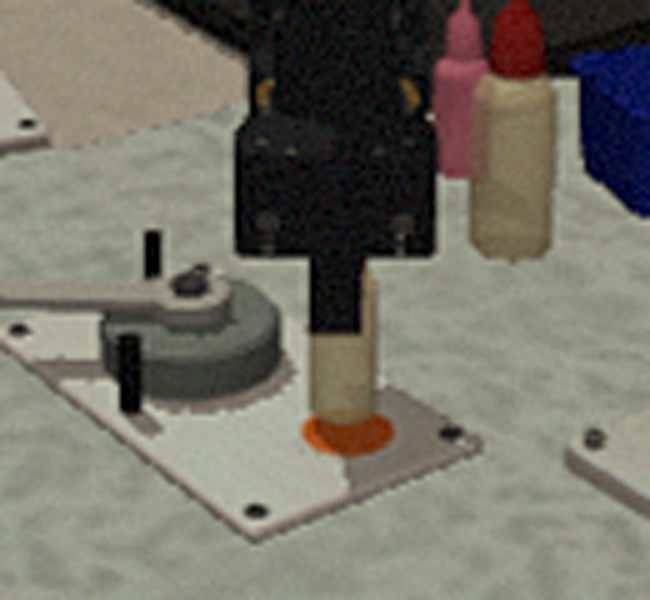

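{"name": "apply_moves", "arguments": {"plan": [[20, -1, -3, 1, 0, 0, 0], [20, -1, -3, 1, 0, 0, 0], [20, 0, 0, 2, 0, 0, 0], [20, 0, 0, 0, 0, 0, 0]]}}

```text
clock: 28.05
position: [0.5817, -0.2501, 0.0359]
tool_rot: [-0.8, -3.037, -0.001]
wrist_force: [-0.5, 0.3, -0.7]
gripper_width: 0.0252
```

```bash
python3 - <<'E'
from h import *
o=manip.get_obs(); print(o['clock'],o['position'],o['wrist_force'],o['gripper_width'])
im=grab('side'); a=cv2.cvtColor(im['color'],cv2.COLOR_RGB2BGR)[270:330,310:380]; cv2.imwrite('pics/c20.png',cv2.resize(a,(700,600),interpolation=cv2.INTER_NEAREST))
th=np.linspace(0,6.283,200)
def ring(c,r,z): 
    q=np.array([proj(im,[c[0]+r*np.cos(t),c[1]+r*np.sin(t),z]) for t in th]); return q.min(0),q.max(0)
print('spot ring',ring((.5848,-.2495),.018,.008), 'base if centred at contact',ring((.5848,-.2495),.0135,.008))
p=o['position']; print('base expected',ring((p[0]+.003,p[1]-.0017),.0135,p[2]-.024))
E
```

```text
28.05 [ 0.58166951 -0.25008127  0.03594796] [-0.49576998  0.29598577 -0.66142661] 0.025180278985172486
spot ring (array([329.80315589, 301.11876045]), array([348.44357183, 310.81159943])) base if centred at contact (array([332.13068035, 302.29585282]), array([346.10962262, 309.56461239]))
base expected (array([332.64350701, 301.09056909]), array([346.67269947, 308.35516274]))
```

View pics/c20.png

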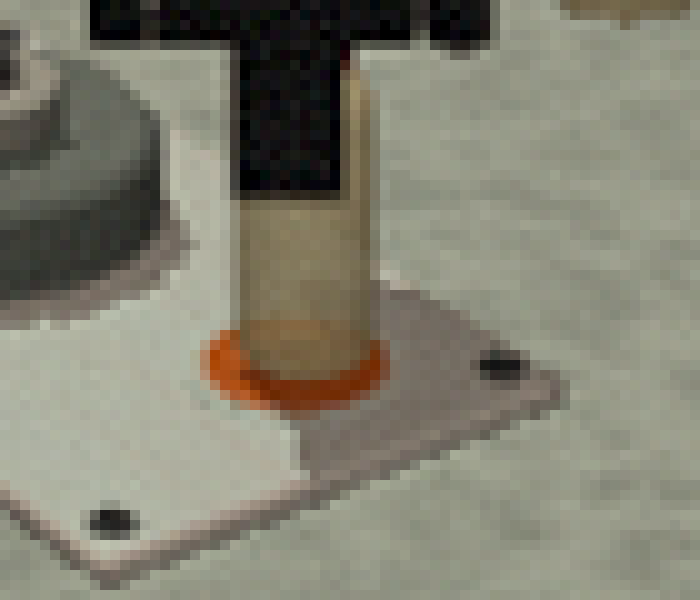

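{"name": "apply_moves", "arguments": {"plan": [[20, 1, 0, 2, 0, 0, 0], [20, 0, 0, 2, 0, 0, 0], [20, 0, 0, 0, 0, 0, 0]]}}

```text
clock: 28.4
position: [0.5811, -0.2497, 0.0322]
tool_rot: [0.8, 3.038, 0.001]
wrist_force: [-0.9, -0.8, -0.4]
gripper_width: 0.0255
```

{"name": "apply_moves", "arguments": {"plan": [[20, 0, 0, 2, 0, 0, 0], [20, 0, 0, 0, 0, 0, 0]]}}

```text
clock: 28.6
position: [0.5828, -0.2507, 0.0323]
tool_rot: [0.799, 3.034, -0.0]
wrist_force: [0.2, 1.4, -0.6]
gripper_width: 0.0253
```

```bash
python3 - <<'E'
from h import *
o=manip.get_obs(); print(o['clock'],o['position'],o['wrist_force'],o['gripper_width'])
im=grab('side'); a=cv2.cvtColor(im['color'],cv2.COLOR_RGB2BGR)[270:330,310:380]; cv2.imwrite('pics/c21.png',cv2.resize(a,(700,600),interpolation=cv2.INTER_NEAREST))
E
```

```text
28.6 [ 0.58284408 -0.25068515  0.03228639] [ 0.15717734  1.39318507 -0.59912587] 0.02527300801819185
```

View pics/c21.png

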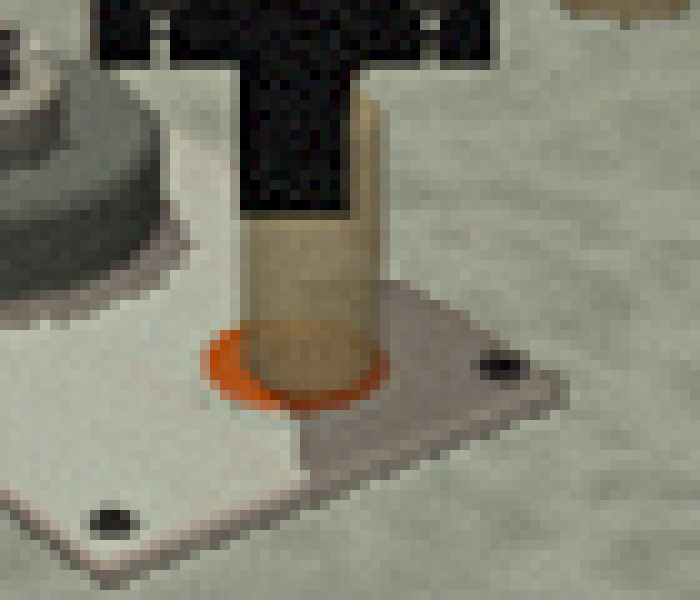

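{"name": "apply_moves", "arguments": {"plan": [[20, 1, 0, 1, 0, 0, 0], [20, 0, 0, 0, 0, 0, 0], [30, 0, 0, 0, 0, 0, 0], [40, 0, 0, 0, 0, 0, 0], [55, 0, 0, 0, 0, 0, 0], [55, 0, 0, 0, 0, 0, 0], [55, 0, 0, 0, 0, 0, 0]]}}

```text
clock: 29.35
position: [0.5817, -0.2499, 0.0307]
tool_rot: [0.799, 3.035, -0.0]
wrist_force: [0.2, -0.3, 0.6]
gripper_width: 0.0549
```

```bash
python3 - <<'E'
from h import *
o=manip.get_obs(); print(o['clock'],o['position'],o['wrist_force'],o['gripper_width'])
im=grab('side'); a=cv2.cvtColor(im['color'],cv2.COLOR_RGB2BGR)[240:330,300:400]; cv2.imwrite('pics/c22.png',cv2.resize(a,(667,600),interpolation=cv2.INTER_NEAREST))
w=grab('wrist');save(w,'w22.png')
E
```

```text
29.35 [ 0.5817316  -0.24988554  0.03067514] [ 0.20500473 -0.29169417  0.56799463] 0.054883890597229604
```

View pics/c22.png

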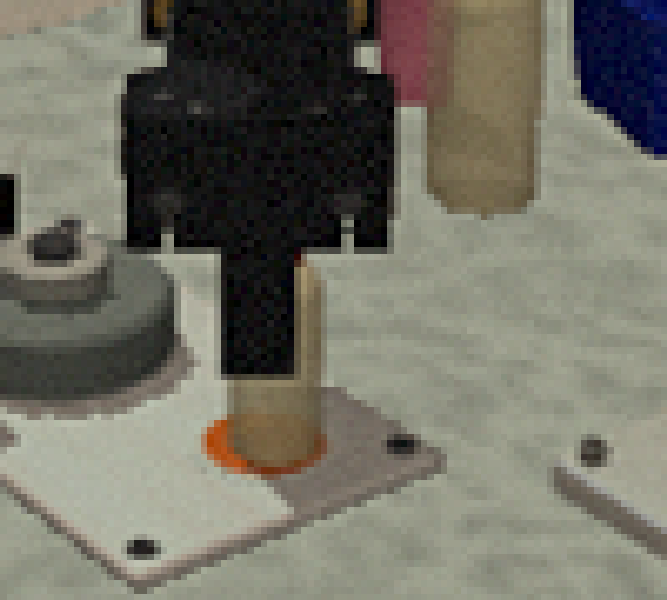

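View pics/w22.png

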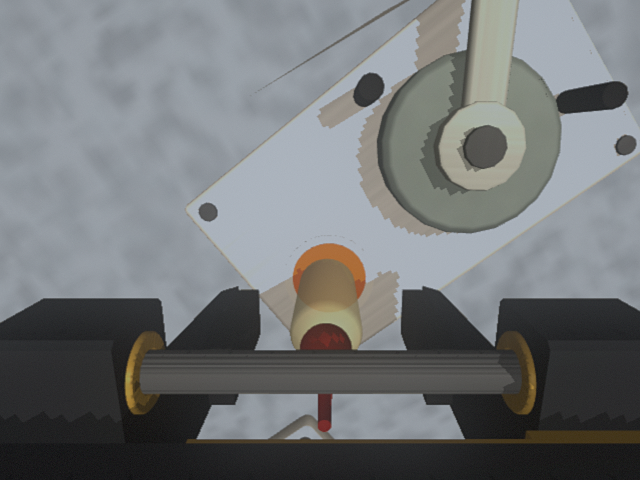

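{"name": "apply_moves", "arguments": {"plan": [[70, 0, 0, -8, 0, 0, 0], [70, 0, 0, -15, 0, 0, 0], [70, 0, 0, -20, 0, 0, 0], [70, 0, 0, -25, 0, 0, 0], [70, 0, 0, -30, 0, 0, 0], [70, 0, 0, -30, 0, 0, 0], [70, 0, 0, -30, 0, 0, 0]]}}

```text
clock: 30.15
position: [0.5791, -0.2489, 0.197]
tool_rot: [-0.799, -3.037, -0.001]
wrist_force: [0.2, -0.4, -0.2]
gripper_width: 0.0703
```

{"name": "apply_moves", "arguments": {"plan": [[70, 40, 30, -20, 0, 0, 0], [70, 40, 30, 0, 0, 0, 0], [70, 40, 30, 0, 0, 0, 0], [70, 30, 30, 0, 0, 0, 0], [70, 0, 0, 0, 0, 0, 0]]}}

```text
clock: 30.65
position: [0.512, -0.0719, 0.2279]
tool_rot: [0.801, 3.017, -0.0]
wrist_force: [0.2, 0.6, 1.4]
gripper_width: 0.07
```

```bash
python3 - <<'E'
from h import *
o=manip.get_obs(); print(o['clock'],o['position'],o['wrist_force'],o['qd'].round(3))
im=grab('side');save(im,'s23.png'); a=cv2.cvtColor(im['color'],cv2.COLOR_RGB2BGR)[190:340,200:400]; cv2.imwrite('pics/c23.png',cv2.resize(a,(800,600),interpolation=cv2.INTER_CUBIC))
t=grab('top'); save(t,'t23.png'); a=cv2.cvtColor(t['color'],cv2.COLOR_RGB2BGR)[220:320,150:420]; cv2.imwrite('pics/c24.png',cv2.resize(a,(800,296),interpolation=cv2.INTER_CUBIC))
for c,i in(('side',im),('top',t)):
  for n,z in dict(latch_blue_knob=.062,latch_black_knob=.062,needle_oiler=.008,ring_gauge=0,turned_part_1=0).items():
    for r in manip.pinpoint(c,n)[:4]: print(c,n,np.round(r['pixel']),round(r['conf'],2),np.round(onplane(i,r['pixel'],z),4))
E
```

```text
30.65 [ 0.51196552 -0.07194786  0.22791298] [0.20385518 0.57727582 1.35193254] [ 0.031 -0.024  0.068 -0.021  0.028  0.007  0.035]
side latch_blue_knob [262. 269.] 0.92 [ 0.4745 -0.1324  0.062 ]
side latch_black_knob [212. 219.] 0.56 [0.4651 0.1803 0.062 ]
side needle_oiler [340. 306.] 0.84 [ 0.5871 -0.2504  0.008 ]
side needle_oiler [373. 268.] 0.8 [ 0.7311 -0.142   0.008 ]
side needle_oiler [362. 253.] 0.78 [ 0.7501 -0.0659  0.008 ]
side needle_oiler [261. 243.] 0.38 [0.5599 0.0993 0.008 ]
side ring_gauge [398. 362.] 0.95 [ 0.5906 -0.4383  0.    ]
side turned_part_1 [351. 376.] 0.92 [ 0.5021 -0.4334  0.    ]
top latch_blue_knob [461. 288.] 0.3 [ 0.5083 -0.4202  0.062 ]
top latch_black_knob [220. 307.] 0.93 [0.469  0.1774 0.062 ]
top needle_oiler [342. 204.] 0.52 [ 0.7378 -0.1314  0.008 ]
top needle_oiler [312. 198.] 0.42 [ 0.7556 -0.0527  0.008 ]
top ring_gauge [458. 262.] 0.69 [ 0.5775 -0.4331  0.    ]
top turned_part_1 [460. 294.] 0.81 [ 0.4952 -0.4352  0.    ]
```

View pics/c23.png

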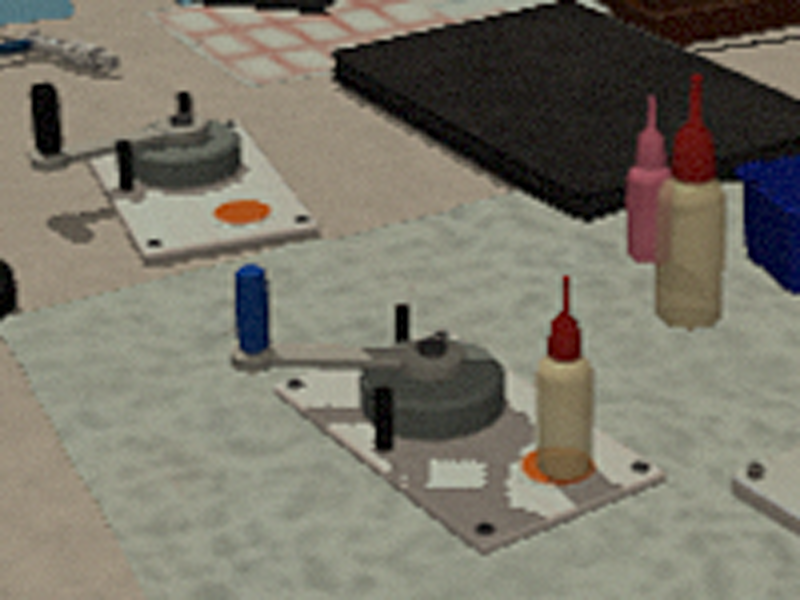

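View pics/c24.png

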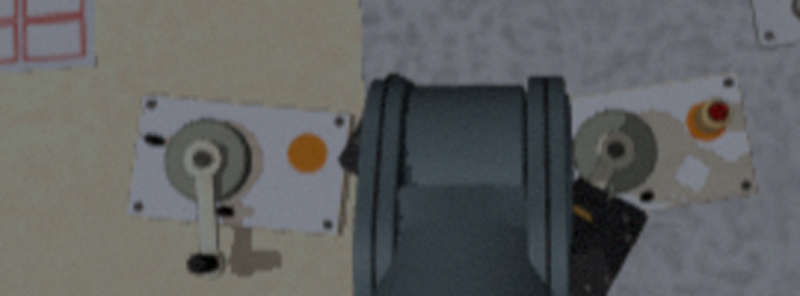

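{"name": "apply_moves", "arguments": {"plan": [[70, 0, 0, 0, 0, 0, 0], [70, 0, 0, 0, 0, 0, 0], [70, 0, 0, 0, 0, 0, 0]]}}

```text
clock: 31.55
position: [0.5129, -0.0789, 0.2258]
tool_rot: [0.815, 3.015, -0.005]
wrist_force: [0.2, 0.5, -0.5]
gripper_width: 0.0702
```

```bash
python3 -c "
from h import *
manip.close_job()"
```

```text
the job is handed in; nothing more can be done
```

I handed the job in at about 32 s. The black latch is the free one and is open against its stop. The blue latch binds and rests on its catch, with the needle oiler upright on its orange spot. No verdict was reported.

**Black latch:** it swung freely to its stop, with about 6.5 N read there. The last images put it at about 1.8 rad.

**Blue latch:** it caught at about 0.93 rad. I pushed it to 11.3 N, well below the 20 N limit, and let go. Afterwards it measured 0.91 rad in the wrist view and 1.04 rad in the side view. Both are in range, but they disagree by 0.13 rad. I had no way to measure the 2 N resting force on the catch directly.

**Oiler:** it stands upright, about 4–5 mm from the spot's centre. The ring gauge and bush look unmoved, to within the detectors' scatter of up to about 10 mm; nothing went near them.

**What went wrong on the way:**
- **First blue push:** it passed over the knob with only a light touch. The real fingertips sit about 21 mm short of the stated TCP, which I confirmed in the side and wrist views. I went lower and repeated it.
- **Grasp height:** I corrected it for the same offset.
- **Position drift:** the arm overshot some moves by up to about 10–20 mm, so I re-measured and corrected before gripping and placing.

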